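# Load a label roll and hold the scanner on its code

### The arm

A 6-joint arm with a two-finger parallel gripper is mounted at the origin on a cart in front of the work surface, level with it; the furniture and walls round the work are solid. World frame = base frame: x ahead of the robot, y to its left, z up, the work surface at z = 0. Lengths are in m, angles in degrees, forces in N, time in s.
With the tool pointing down it reaches from about 0.375 to 0.9 m from the base axis. Payload 3.1 kg.
Tool frame: the origin (TCP) lies at the very end of the fingers, on their centre line; the grasp point (between the pads) lies 19 mm behind it; x points along the fingers, z is the direction in which the jaws open and shut, and the axes are right-handed (so a half turn about x gives the same grasp; the last joint's range is limited). The gripper opens to 87 mm and grips with 3 to 60 N. Pads are 19 mm wide; open, the fingers measure 117 mm over their backs; the gripper's body (75 mm by 190 mm) begins 51 mm behind the grasp point.
Start: joints at [-84.998, 30.224, 82.088, -0, 67.689, -10.227], TCP at [0.164, -0.603, 0.223] pointing down, gripper open.
Joint ranges: [-176.69, 176.69], [-43.24, 126.21], [12.49, 139.97], [-82, 262], [0, 151.66], [-163.58, 163.58]. Speed limits (degrees/s): [159.86, 159.86, 180, 180, 180, 180].

### API

Orientations are given as a 3x3 rotation matrix whose columns are the frame's x, y, z axes.
In Python, from rig import bot gives the robot as it stands.
- The arm moves only by the tool send_rows, never from a script. Its arguments are lists of equal length, an entry for each row: "fingers": the opening, from 0 (shut) to 1 (fully open); "dp": the shift along the world's x, y, z in mm, a list of three; "turn": the turn, a rotation vector about the world's x, y, z in rad, a list of three. In form: {"fingers": [fingers, ...], "dp": [[tx, ty, tz], ...], "turn": [[rx, ry, rz], ...]}. A call has 1 to 10 rows; each row is the pose to reach, as a shift and turn from the pose measured when the call began; what a row does not reach only later rows make up. A row lasts 1/12 s, in which the tool goes at most 41.7 mm and 7.16 degrees, less where a joint would pass 70% of its speed; a pose out of reach is approached as far as the arm can. A call with a gripper value outside its range is refused whole. The fingers move at their own pace and stop on an object; the grip force is fixed at half the most. Time passes only in rows, so rows that repeat a pose let the fingers close. It gives the time, the measured TCP pose, the force and the opening at its end, in the units of the state.
- bot.read_state(): the state, without advancing time (a new reading comes with each control period).
- bot.capture(name): name is "side" or "top" or "wrist"; returns a dict with "img" (400x640x3 uint8, blue, green, red), "z_map" (400x640 float32, m along the optical axis (not along the pixel's ray), 0 where there is no reading), "mtx" (3x3 intrinsics, pixels), "origin" and "orientation" of the camera in the world; the wrist camera has in their place "hand_eye" (4x4, takes a point from camera to tool coordinates, whose origin is the TCP and whose axes are the tool frame's). Camera axes: x right, y up, looking along -z (the intrinsics and any distortion apply to the point x, -y, -z); pixel columns grow to the right and rows downward; lengths in m; the calibration is good to about 2 mm. A picture is of the moment at which its call begins: read the wrist's pose just before it.
- bot.hand_in(): hands the job in, once; it reports no verdict.
The state is a dict: "time_s": time; "joint_positions": joint angles; "qvel": joint speeds; "tau": joint torques, N m; "position": TCP position; "tcp_rot": TCP orientation; "force": force on the tool from outside, world axes, zero at the start; "moment": the same for the moment, N m; "opening": opening from 0.0 (shut) to 1.0 (fully open).
Only numpy, scipy, OpenCV 4.12 (cv2) and the standard library are available. Lean on these libraries where they do the work, as an engineer would, in place of code of your own. Each camera call takes 0.05 s, during which the arm holds its last target.

### The job

Load the full roll of labels onto the upright spindle of the label unwinder, code side up, so that it sits flat on the turntable, and let go of it. Then draw the hand scanner up out of its cradle, turn it nose down so that its window looks steeply down at the code on top of the roll from about ten centimetres away, and finish while still holding it there, still and touching nothing but the gripper. Leave the nearly used-up roll, the tube rack and the marker pen where they are.

Things in the scene. Friction and masses are not known exactly. Their poses are not given: they have to be found in the camera images.
- label_roll: The full roll of labels: off-white paper roll, 60 mm across, 50 mm tall, standing on end on the bench with its bore upright; bore 26 mm across, right through; about 0.13 kg. Origin: centre of its underside; z up along the bore. It can be gripped across its 60 mm from above.
- roll_code (a point): Centre of the bar code, a white tag of 12 x 20 mm with black bars on the roll's upper end face: 23.5 mm from the bore axis along the roll's x axis and 50 mm above its underside.
- unwinder_seat (a point): Label unwinder, fixed: round grey foot 86 mm across, on it an aluminium turntable, 76 mm across, turning easily about z, with a steel spindle in the middle. This point: on the spindle's axis in the turntable's upper face, 18 mm above the bench, where the roll's underside must rest. Spindle 22 mm across, top 62 mm above this face, its last 8 mm tapering to a blunt nose.
- cradle: Scanner cradle, fixed to the bench: dark square foot, 80 x 80 x 10 mm, with an upright open cup in the middle, 40 x 40 mm inside, 48 mm outside, rim 72 mm above the bench, inner floor 10 mm above it. Origin: centre of its underside; z up, -x is the side that the scanner's nose points to.
- scanner: Cordless pistol-shaped grey hand scanner, 0.14-0.28 kg, standing handle down in the cradle's cup with 3 mm play all round; comes out straight up. Origin: centre of the handle's foot; z up the handle, -x to the nose. Handle 34 x 34 mm, z 0 to 97. Head: block with flat sides 50 mm apart (y), x -62 (nose) to +32, z 95 to 137 mm; in the cradle its top is 147 mm above the bench.
- scanner_grip (a point): Middle of the scanner's head between its two flat sides, at x = -10, y = 0, z = 116 mm of the scanner: 15 mm above its centre of mass, where it can be gripped across the 50 mm (along the scanner's y) from above, fingers pointing along the handle; grip it firmly, or its weight slowly turns it between the fingers when it is tilted.
- scanner_window (a point): Centre of the dark window in the scanner's nose, at x -62, y 0, z 116 mm of the scanner, with its axes: it looks along -x. When turning the scanner mind the tall stack of white cartons behind the work, its front running from about (x 0.56, y 0.1) to (x 0.62, y 0.4); nothing tall stands to the right of the work (smaller y).
- spent_roll: Bystander: nearly used-up roll of labels, 39 mm across, 50 mm tall, without a code, standing on end. Origin: centre of its underside. Stays where it is.
- tube_rack: Bystander: yellow tube rack, 100 x 168 x 55 mm, nearest the robot on the left. Origin: centre of its underside. Stays where it is.
- marker: Bystander: marker pen, 138 mm long, 12 mm thick, lying in front of the cartons along its y axis. Stays where it is.
Not all that is in view belongs to the job. What is shaped like the label_roll but purple is not meant.

How it is judged (in metres and radians):
On the way, in this order (a step that is already met when the one before it is completed fails the run):
1. the full roll sits flat on the turntable, on the spindle, code up, released (horizontal distance between label_roll and unwinder_seat below 0.006 m and z of label_roll in the frame of unwinder_seat below 0.004 m and angle between label_roll's own z axis and vertical below 0.08 rad and contact force between label_roll and the fingers below 0.1 N), for 0.2 s.
2. the scanner is drawn up clear of the cradle, in the gripper (height (world z) of scanner above 0.078 m and contact force between scanner and cradle below 0.1 N and contact force between scanner and the fingers above 0.5 N), for 0.1 s.
At the end, for the whole second after the job is handed in: Roll released and upright on the spindle: axis within 6 mm, underside within 4 mm of the turntable. Scanner held still by the gripper alone, handle foot over 50 mm up, looking within 45 deg of straight down, code 50-200 mm ahead of the window and within 25 mm of its line of sight (all of step 1 and angle between scanner's own x axis and vertical below 0.79 rad and x of roll_code in the frame of scanner_window between -0.2 and -0.05 m and y of roll_code in the frame of scanner_window between -0.025 and 0.025 m and z of roll_code in the frame of scanner_window between -0.025 and 0.025 m and height (world z) of scanner above 0.05 m and contact force between scanner and the fingers above 0.5 N and contact force between scanner and label_roll below 0.1 N and contact force between scanner and cradle below 0.1 N and linear speed of scanner below 0.03 m/s and angular speed of scanner below 0.2 rad/s and contact force between scanner and spent_roll below 0.1 N and contact force between scanner and tube_rack below 0.1 N); the arm keeps its last pose, push and grip.
It fails at once if the nearly used-up roll is moved more than 30 mm (distance of spent_roll from where it was at the start of the episode above 0.03 m).
It fails at once if the tube rack is moved more than 30 mm (distance of tube_rack from where it was at the start of the episode above 0.03 m).
It fails at once if the marker is moved more than 30 mm (distance of marker from where it was at the start of the episode above 0.03 m).
It also fails if it takes over 67 s, if anything falls off the work surface, if the arm or the gripper's body presses on something with over 40 N, if the wrist force passes 120 N, or if a joint passes its speed limit or range.

## Working session

There is one attempt and no reset: what is moved stays moved. The work goes in short steps, Python scripts to look and compute and a tool call to move; the robot and the scene stay as the last step left them, time stands still between calls to the robot, and variables do not carry over. Pictures are saved under pics/ and viewed, and the job is handed in when it is done.

Besides the shell and the picture viewer there is one more tool, called after ">>>" as a command line: name --argument value ..., lists and objects as JSON in quotes. send_rows: Moves the arm, as the interface text tells. Its arguments: {"type":"object","properties":{"fingers":{"type":"array","items":{"type":"number"}},"dp":{"type":"array","items":{"type":"array","items":{"type":"number"}}},"turn":{"type":"array","items":{"type":"array","items":{"type":"number"}}}},"required":["fingers","dp","turn"]}

```bash
mkdir -p pics; ls
cat > h.py <<'E'
import numpy as np, cv2, pickle
from rig import bot
def cap(n,save=None):
    s=bot.read_state(); c=bot.capture(n); 
    if 'hand_eye' in c:
        T=np.eye(4);T[:3,:3]=s['tcp_rot'];T[:3,3]=s['position']
        W=T@np.array(c['hand_eye']); c['R']=W[:3,:3];c['o']=W[:3,3]
    else:
        c['R']=np.array(c['orientation']);c['o']=np.array(c['origin'])
    if save: cv2.imwrite('pics/'+save+'.png',c['img']); pickle.dump(dict(c),open('pics/'+save+'.pkl','wb'))
    return c
def cloud(c):
    z=c['z_map'];v,u=np.mgrid[0:z.shape[0],0:z.shape[1]];K=np.array(c['mtx'])
    P=np.stack([(u-K[0,2])/K[0,0]*z,-(v-K[1,2])/K[1,1]*z,-z],-1)
    W=P@c['R'].T+c['o']; W[z<=0]=np.nan
    return W
def ray(c,u,v,h):
    K=np.array(c['mtx']);d=c['R']@np.array([(u-K[0,2])/K[0,0],-(v-K[1,2])/K[1,1],-1]);return c['o']+d*(h-c['o'][2])/d[2]
E
python3 - <<'E'
from h import *
for n in['side','top','wrist']:
    c=cap(n,n+'0');print(n,c['o'],c['R'].round(3).tolist(),np.array(c['mtx']).tolist(),[k for k in c])
print(bot.read_state())
E
```

```text
pics
side [ 0.82127624 -0.63523409  0.49072583] [[0.926, -0.167, 0.339], [0.377, 0.37, -0.849], [0.016, 0.914, 0.405]] [[396.4537442207427, 0.0, 322.9589651731438], [0.0, 396.4537442207427, 197.17184004300813], [0.0, 0.0, 1.0]] ['img', 'z_map', 'mtx', 'origin', 'orientation', 'R', 'o']
top [0.37465628 0.21993473 1.21383411] [[0.019, 0.996, -0.089], [-1.0, 0.021, 0.023], [0.025, 0.088, 0.996]] [[397.09385053338735, 0.0, 317.65498496952495], [0.0, 397.09385053338735, 200.13222526900728], [0.0, 0.0, 1.0]] ['img', 'z_map', 'mtx', 'origin', 'orientation', 'R', 'o']
wrist [ 0.23178636 -0.58474439  0.3831126 ] [[0.264, 0.932, 0.25], [-0.964, 0.256, 0.066], [-0.002, -0.258, 0.966]] [[275.5729290855983, 0.0, 319.06324797644965], [0.0, 275.5729290855983, 202.3510632781056], [0.0, 0.0, 1.0]] ['img', 'z_map', 'mtx', 'hand_eye', 'R', 'o']
{'time_s': 0.15, 'joint_positions': array([-8.49989040e+01,  3.02653681e+01,  8.21391930e+01,  2.74004632e-04,
        6.76885030e+01, -1.02275976e+01]), 'qvel': array([-0.09335669, -0.13862247, -0.22265269, -0.04073913, -0.02982069,
        0.04415872]), 'tau': array([ 7.34539517e-04, -4.40430415e+01, -1.76842868e+01,  6.33269059e-02,
        5.52312762e-02, -1.03219161e-04]), 'position': array([ 0.16414799, -0.60248753,  0.22181287]), 'tcp_rot': array([[-1.37188386e-04,  9.64885568e-01,  2.62670558e-01],
       [ 1.61847652e-03,  2.62670431e-01, -9.64884255e-01],
       [-9.99998681e-01,  2.92755219e-04, -1.59767997e-03]]), 'force': array([0.8846314 , 0.87248133, 0.40760261]), 'moment': array([-0.02040131,  0.00182691,  0.01728977]), 'opening': 1.0000762746915541}
```

View pics/top0.png

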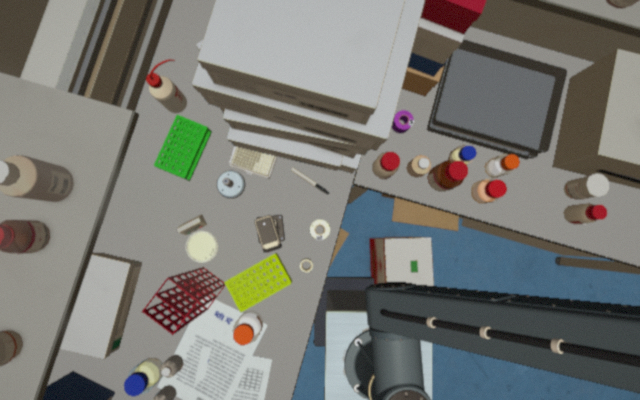

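View pics/side0.png

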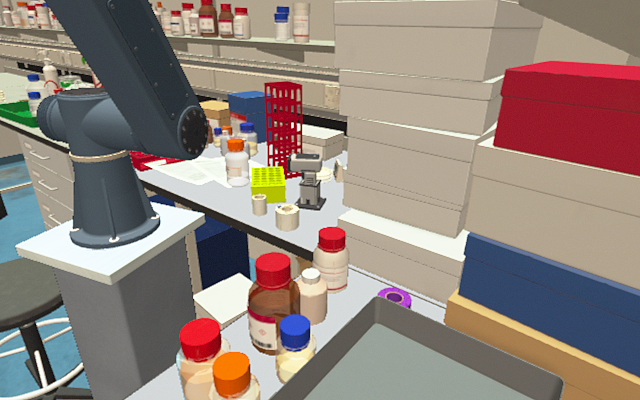

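View pics/wrist0.png

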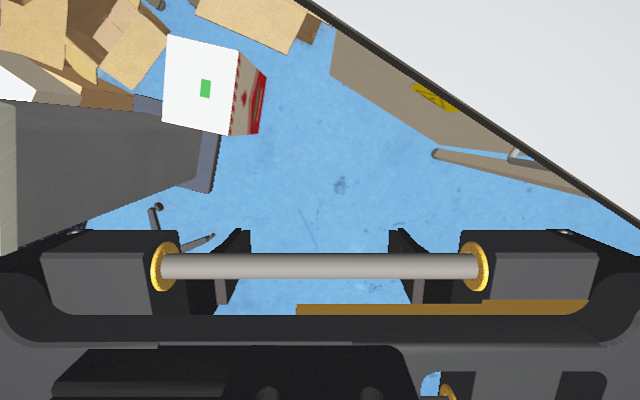

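Run:
```python
import pickle
from h import *
c=pickle.load(open('pics/top0.pkl','rb'))
im=c['img'][140:320,180:360];cv2.imwrite('pics/topcrop.png',cv2.resize(im,None,fx=4,fy=4,interpolation=cv2.INTER_CUBIC)[:600])
W=cloud(c)
for n,(u,v) in dict(roll=(320,229),rollrim=(313,229),spent=(306,265),head=(268,232),unw=(230,184),unwc=(238,184),marker=(310,180),rack=(258,283),bench=(280,265)).items(): print(n,W[v,u].round(4))
s=pickle.load(open('pics/side0.pkl','rb'))
im=s['img'][130:250,220:380];cv2.imwrite('pics/sidecrop.png',cv2.resize(im,None,fx=5,fy=5,interpolation=cv2.INTER_CUBIC))
```

```text
roll [ 0.3945  0.1829 -0.0006]
rollrim [0.3933 0.2049 0.0484]
spent [ 0.2847  0.2233 -0.0058]
head [0.3815 0.3263 0.1455]
unw [0.52   0.4506 0.0534]
unwc [0.5251 0.4338 0.0172]
marker [0.5427 0.2165 0.0135]
rack [0.2353 0.3601 0.0507]
bench [0.2875 0.2984 0.0495]
```

View pics/topcrop.png

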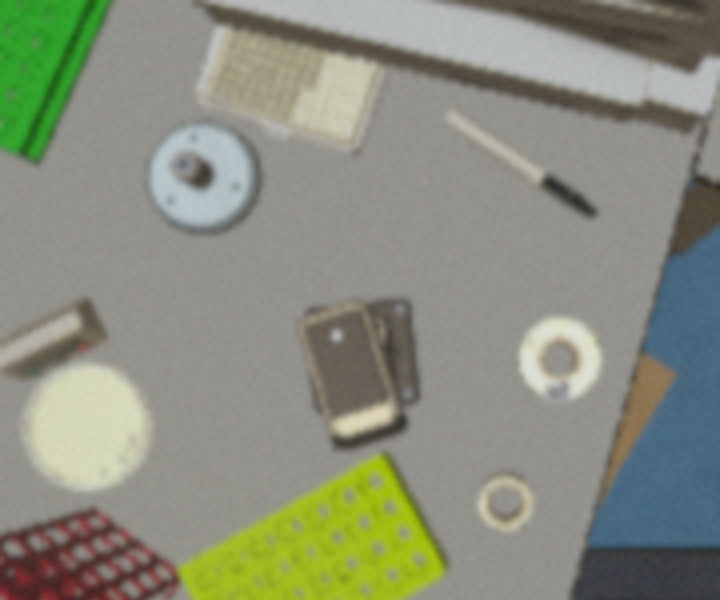

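View pics/sidecrop.png

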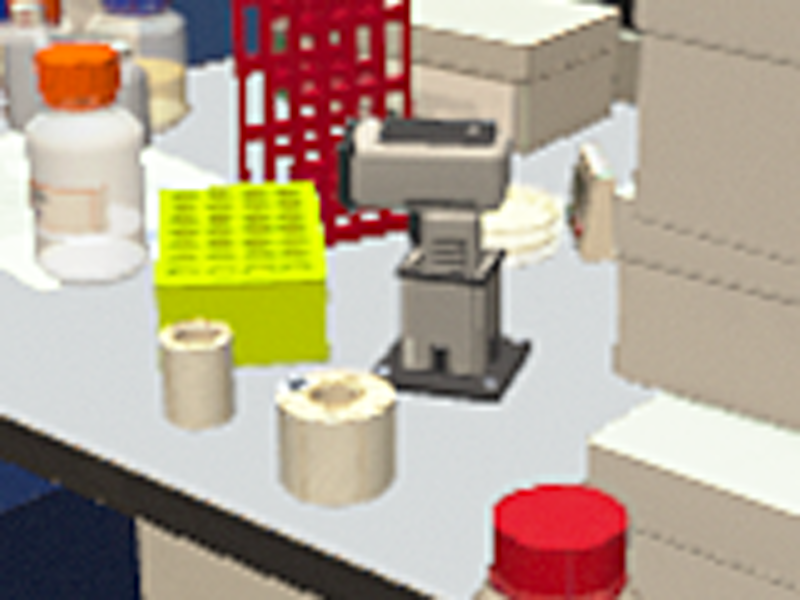

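Run:
```python
import pickle
from h import *
c=pickle.load(open('pics/top0.pkl','rb'))
im=c['img'];W=cloud(c);hsv=cv2.cvtColor(im,cv2.COLOR_BGR2HSV)
def near(x,y,r): return np.hypot(W[...,0]-x,W[...,1]-y)<r
# roll: color off-white
def blob(mask,seed,h,name):
    n,l,st,ce=cv2.connectedComponentsWithStats(mask.astype(np.uint8))
    k=l[seed[1],seed[0]]; m=(l==k).astype(np.uint8)
    cs,_=cv2.findContours(m,cv2.RETR_EXTERNAL,cv2.CHAIN_APPROX_NONE);q=max(cs,key=cv2.contourArea)
    pts=np.array([ray(c,u,v,h)[:2] for u,v in q[:,0]])
    (e,r)=cv2.minEnclosingCircle(pts.astype(np.float32));print(name,st[k],'circ',np.round(e,4),round(r,4),'mean bbox',((pts.min(0)+pts.max(0))/2).round(4));return q,pts
print(hsv[229,313],hsv[184,240],hsv[210,290],hsv[232,268])
for nm,(x,y),lo,hi in [('roll',(.39,.185),.043,.056),('spent',(.30,.22),.043,.056),('seat',(.52,.445),.012,.025),('spindle',(.52,.445),.06,.09),('head',(.38,.325),.13,.16)]:
    m=near(x,y,.06)&(W[...,2]>lo)&(W[...,2]<hi)
    P=W[m]; b=P[:,:2]; print(nm,m.sum(),'bbox mid',((b.min(0)+b.max(0))/2).round(4),'size',(b.max(0)-b.min(0)).round(4),'z',np.median(P[:,2]).round(4))
    e,r=cv2.minEnclosingCircle(b.astype(np.float32));print('  ',np.round(e,4),round(r,4))
    if nm=='head': print(cv2.minAreaRect((b*1000).astype(np.float32)))
g=cv2.cvtColor(im,cv2.COLOR_BGR2GRAY)
print(hsv[222:238,311:331,2])
```

```text
[ 32  20 218] [ 96  21 196] [ 25  11 145] [ 18  45 103]
roll 268 bbox mid [0.3923 0.1858] size [0.0558 0.0561] z 0.0498
   [0.3922 0.1858] 0.0297
spent 86 bbox mid [0.2873 0.2231] size [0.0375 0.0351] z 0.0496
   [0.2871 0.2235] 0.0197
seat 463 bbox mid [0.5253 0.4588] size [0.0799 0.0794] z 0.0175
   [0.5245 0.4583] 0.0419
spindle 98 bbox mid [0.5462 0.4354] size [0.0638 0.0628] z 0.0784
   [0.5419 0.4353] 0.0383
head 656 bbox mid [0.3776 0.3293] size [0.0994 0.072 ] z 0.1469
   [0.3776 0.3281] 0.05
((376.8719787597656, 329.2214660644531), (94.78665161132812, 50.488094329833984), 19.04023551940918)
[[158 180 200 214 220 223 224 222 221 221 224 223 221 220 215 196 172 160
  151 145]
 [172 195 215 221 222 221 221 218 210 212 218 219 222 222 222 213 196 170
  156 149]
 [183 202 218 222 221 217 210 202 190 193 201 207 217 221 221 221 216 190
  159 149]
 [198 204 213 219 215 202 190 174 161 159 164 184 203 219 222 222 220 200
  160 147]
 [211 212 217 217 203 187 161 151 148 144 143 156 183 202 220 221 222 210
  178 154]
 [218 220 219 212 196 170 151 148 146 147 144 143 156 188 213 221 22
[... 167 characters left out ...]
 221 221
  211 176]
 [221 223 218 200 169 149 149 147 149 146 146 141 140 171 199 219 222 221
  211 174]
 [221 222 220 205 183 156 147 148 146 149 148 140 145 174 205 220 221 220
  206 168]
 [219 223 220 215 193 166 148 147 148 150 148 150 162 188 213 220 222 217
  194 166]
 [210 221 223 221 207 188 170 161 159 160 165 172 194 206 219 223 221 213
  184 158]
 [197 217 220 221 217 207 196 188 177 178 186 197 216 219 221 223 218 202
  174 153]
 [181 208 217 221 220 212 205 194 190 176 179 201 218 219 223 220 204 181
  156 151]
 [161 184 207 219 219 199 184 176 172 158 152 191 217 220 219 206 183 162
  149 150]
 [148 153 179 200 208 189 162 147 146 148 155 193 216 219 207 188 165 152
  148 145]]
```

Run:
```python
import pickle
from h import *
W=np.concatenate([cloud(pickle.load(open('pics/%s0.pkl'%n,'rb'))).reshape(-1,3) for n in('top','side')])
W=W[~np.isnan(W[:,0])]
xs=np.arange(.2,.85,.04);ys=np.arange(.7,-.7,-.04)
print('max z cm; cols y',ys[::2].round(2))
print('   y:',' '.join('%3d'%round(y*100) for y in ys))
for x in xs[::-1]:
    r=[]
    for y in ys:
        m=(abs(W[:,0]-x)<.02)&(abs(W[:,1]-y)<.02)&(W[:,2]<1.0)
        r.append('%3d'%round(100*max(-.09,W[m,2].max())) if m.sum() else '  .')
    print('%.2f'%x,' '.join(r))
```

```text
max z cm; cols y [ 0.7   0.62  0.54  0.46  0.38  0.3   0.22  0.14  0.06 -0.02 -0.1  -0.18
 -0.26 -0.34 -0.42 -0.5  -0.58 -0.66]
   y:  70  66  62  58  54  50  46  42  38  34  30  26  22  18  14  10   6   2  -2  -6 -10 -14 -18 -22 -26 -30 -34 -38 -42 -46 -50 -54 -58 -62 -66
0.84  30   0   1   1   .   .   .   .   .   .   .  53  53  53  52  52  52  52  36  45  45  52  51  51   6   6   7   6   6   6  11  11  20  20  21
0.80   0  19  24  24   1   .   .   .   .   .   .   .   .   .  17  18  53  53   0   1  36  53  54  54  54  57  57  54   6   6  11   .  20  20  20
0.76   1  20  22   1   1   0   .   .   .   .   .  62  63  63  63  63  63  53   5   5   5  11   9   6   6  54  54  54   6   7  11   0  20  20  20
0.72   1   1   6   6   6   1   0   .  63  63  63  63  63  63  63  63  63  52   5   6   5  11  11  10   6   6   6   6   6   7  11  18  20  20  20
0.68   1   5   6   6   6   1  29  53  63  63  63  63  63  63  63  63  53   0   1   5   1   1  11  11  11  11  11   6   6  11  11  20  20  20  20
0.64  42  42  42  42   6   0   0  53  63  63  63  63  63  63  63  63  53   8   8   1   5   1   1  10 
[... 938 characters left out ...]
   4   1   1   2  15  15   0   6   5   5   .  -9  -9  -9  -9  -9  -9  -9  -9  -9  -9   .  -9  -9  -9   0   1   1   1   0
0.32  42  42   1   3   4   3   1   1   1  15  15   1   5   1   0  -9  -9  -9  -9  -9  -9  -9  -9  -9  -9  -9   .   .  -9  -9  -9  -9  -9  -9   0
0.28  42  42   0   1  31  31   1   6   6   6   6   5   6   4   0  -9  34  42  50  56  63  70  73  71  65  -9   .   .   .  -9  -9  -9  -9  -9  -9
0.24  42  42   1  31  31  31  31   6   6   6   6   6   1   0   0  30  38  46  53  59  66  73  74  -9  -9  -9   .   .   .  -9  -9  -9  -9  -9  -9
0.20  42  42   0  31  31  31  31   6   6   6   6   1   1   0   .  29  39  46  52  58  62  69  73  -9  -9  -9   .   .   .  -9  -9  -9  -9  -9  -9
```

>>> send_rows --fingers '[1,1,1,1,1,1,1,1,1,1]' --dp '[[28,30,3],[56,60,6],[84,90,9],[112,120,12],[140,150,15],[168,180,18],[196,210,21],[224,240,24],[252,270,27],[286,303,30]]' --turn '[[0,0,0.09],[0,0,0.18],[0,0,0.27],[0,0,0.36],[0,0,0.45],[0,0,0.54],[0,0,0.63],[0,0,0.72],[0,0,0.81],[0,0,0.9]]'

```text
time_s: 0.98
position: [0.4467, -0.3015, 0.2515]
tcp_rot: [[-0.002, 0.39, 0.921], [0.001, 0.921, -0.39], [-1.0, 0.001, -0.002]]
force: [0.3, -0.7, 0.5]
opening: 0.999
```

>>> send_rows --fingers '[1,1,1,1,1,1,1,1,1,1]' --dp '[[0,35,0],[0,70,0],[0,105,0],[0,140,0],[0,175,0],[0,210,0],[0,245,0],[-10,280,0],[-18,315,0],[-25,350,0]]' --turn '[[0,0,0.1],[0,0,0.2],[0,0,0.3],[0,0,0.4],[0,0,0.5],[0,0,0.6],[0,0,0.7],[0,0,0.8],[0,0,0.9],[0,0,1.0]]'

```text
time_s: 1.82
position: [0.4206, 0.0501, 0.2514]
tcp_rot: [[-0.003, -0.568, 0.823], [-0.001, 0.823, 0.568], [-1.0, 0.001, -0.003]]
force: [0.2, 0.3, 0.1]
opening: 1.004
```

>>> send_rows --fingers '[1,1,1,1,1,1,1]' --dp '[[-6,30,-10],[-12,60,-20],[-18,90,-30],[-24,120,-40],[-30,137,-50],[-30,137,-50],[-30,137,-50]]' --turn '[[0,0,0.05],[0,0,0.1],[0,0,0.15],[0,0,0.187],[0,0,0.187],[0,0,0.187],[0,0,0.187]]'

```text
time_s: 2.4
position: [0.3898, 0.1876, 0.2009]
tcp_rot: [[-0.004, -0.713, 0.701], [-0.002, 0.701, 0.713], [-1.0, 0.002, -0.004]]
force: [-0.4, -0.5, 0.0]
opening: 1.0
```

Run:
```python
from h import *
c=cap('wrist','w1');s=bot.read_state();print(s['position'],s['tcp_rot'].round(3),s['force'],s['joint_positions'])
```

```text
[0.39073074 0.18696886 0.20138776] [[-0.003 -0.712  0.702]
 [-0.002  0.702  0.712]
 [-1.     0.001 -0.003]] [-0.68572252 -0.92783162  0.40295566] [ 1.07768099e+01  1.75305261e+01  1.09749117e+02 -9.15001795e-02
  5.28844143e+01 -3.45419344e+01]
```

View pics/w1.png

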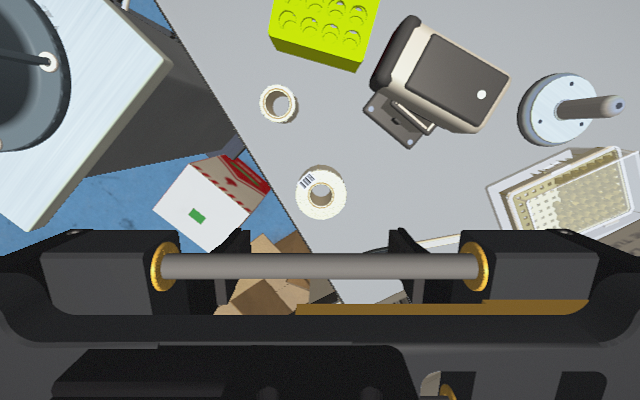

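```bash
cat > m.py <<'E'
from h import *
def circ(P):
    A=np.c_[2*P,np.ones(len(P))];s=np.linalg.lstsq(A,(P**2).sum(1),rcond=None)[0];return s[:2],np.sqrt(s[2]+s[0]**2+s[1]**2)
def top_face(c,seed,h,tol=.004,rad=.06):
    "contour of pixels with cloud height ~h near seed; returns world pts of outer contour by plane ray, biggest component"
    W=cloud(c);m=((abs(W[...,2]-h)<tol)&(np.hypot(W[...,0]-seed[0],W[...,1]-seed[1])<rad)).astype(np.uint8)
    m=cv2.morphologyEx(m,cv2.MORPH_OPEN,np.ones((2,2),np.uint8))
    cs,hi=cv2.findContours(m,cv2.RETR_CCOMP,cv2.CHAIN_APPROX_NONE)
    out=[]
    for k,q in enumerate(cs):
        if len(q)<15: continue
        P=np.array([ray(c,u,v,h)[:2] for u,v in q[:,0]])
        e,r=circ(P);out.append((len(q),'hole' if hi[0][k][3]>=0 else 'outer',e.round(4),round(r,4),P))
    return out
E
python3 - <<'E'
from m import *
import pickle
c=pickle.load(open('pics/w1.pkl','rb'))
W=cloud(c);print('z',W[205,300],W[190,300],W[120,540],W[75,470],W[105,600])
for nm,s,h,r in [('roll',(.392,.186),.05,.045),('seat',(.525,.458),.018,.06),('head',(.377,.329),.147,.08)]:
    for o in top_face(c,s,h,rad=r):
        print(nm,o[:4])
        if nm=='head': print(cv2.minAreaRect((o[4]*1000).astype(np.float32)))
# code
hsv=cv2.cvtColor(c['img'],cv2.COLOR_BGR2HSV)
m=(abs(W[...,2]-.05)<.006)&(np.hypot(W[...,0]-.392,W[...,1]-.186)<.03)
cv2.imwrite('pics/w1crop.png',cv2.resize(c['img'][150:240,270:370],None,fx=6,fy=6,interpolation=cv2.INTER_CUBIC))
E
```

```text
z [0.38483503 0.15934131 0.04949307] [0.37215491 0.17221669 0.04945158] [0.51591085 0.431549   0.01819407] [0.38786836 0.33928752 0.14850287] [0.51811491 0.45193405 0.07133652]
roll (142, 'outer', array([0.3947, 0.1858]), np.float64(0.0293))
roll (62, 'hole', array([0.3948, 0.1858]), np.float64(0.0131))
seat (56, 'outer', array([0.5758, 0.4326]), np.float64(0.0101))
seat (250, 'outer', array([0.5258, 0.4559]), np.float64(0.0331))
head (376, 'outer', array([0.3774, 0.3271]), np.float64(0.0381))
((378.1788330078125, 326.73736572265625), (89.82903289794922, 48.13076400756836), 19.6301326751709)
```

View pics/w1crop.png

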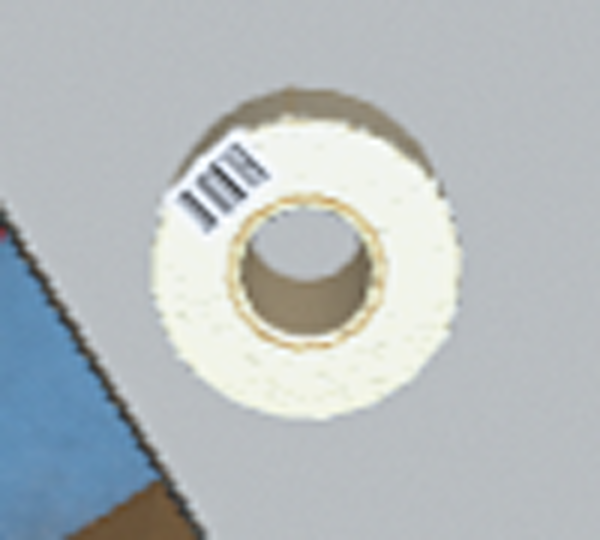

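>>> send_rows --fingers '[1,1,1,1,1,1,1,1,1,1]' --dp '[[4,-1,-20],[4,-1,-45],[4,-1,-70],[4,-1,-95],[4,-1,-120],[4,-1,-145],[4,-1,-165],[4,-1,-175],[4,-1,-180],[4,-1,-180]]' --turn '[[0,0,0],[0,0,0],[0,0,0],[0,0,0],[0,0,0],[0,0,0],[0,0,0],[0,0,0],[0,0,0],[0,0,0]]'

```text
time_s: 3.28
position: [0.3955, 0.1849, 0.0209]
tcp_rot: [[-0.003, -0.71, 0.704], [-0.002, 0.704, 0.71], [-1.0, 0.001, -0.004]]
force: [1.1, -0.5, 0.9]
opening: 1.003
```

Run:
```python
from m import *
c=cap('wrist','w2');s=bot.read_state();print(s['position'],s['force'])
for o in top_face(c,(.394,.186),.05,rad=.045): print(o[:4])
```

```text
[0.39567795 0.18522684 0.02151044] [-0.72012218 -1.00618228  0.194605  ]
(216, 'outer', array([0.4017, 0.1775]), np.float64(0.0183))
(258, 'outer', array([0.3858, 0.1932]), np.float64(0.0206))
```

View pics/w2.png

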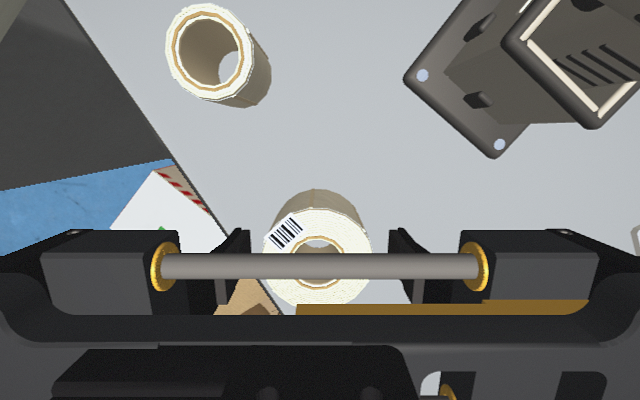

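>>> send_rows --fingers '[0.6,0.4,0.4,0.4,0.4,0.4,0.4,0.4]' --dp '[[0,0,0],[0,0,0],[0,0,0],[0,0,0],[0,0,0],[0,0,0],[0,0,0],[0,0,0]]' --turn '[[0,0,0],[0,0,0],[0,0,0],[0,0,0],[0,0,0],[0,0,0],[0,0,0],[0,0,0]]'

```text
time_s: 4.0
position: [0.3955, 0.1852, 0.0219]
tcp_rot: [[-0.002, -0.711, 0.703], [-0.002, 0.703, 0.711], [-1.0, 0.0, -0.003]]
force: [-0.5, -0.3, 6.0]
opening: 0.681
```

>>> send_rows --fingers '[0.4,0.4,0.4,0.4,0.4,0.4,0.4,0.4,0.4,0.4]' --dp '[[0,0,10],[0,0,30],[0,0,50],[0,0,75],[0,0,100],[0,0,125],[0,0,150],[0,0,170],[0,0,180],[0,0,180]]' --turn '[[0,0,0],[0,0,0],[0,0,0],[0,0,0],[0,0,0],[0,0,0],[0,0,0],[0,0,0],[0,0,0],[0,0,0]]'

```text
time_s: 4.83
position: [0.3967, 0.1856, 0.204]
tcp_rot: [[0.003, -0.711, 0.703], [-0.001, 0.703, 0.711], [-1.0, -0.003, 0.002]]
force: [0.4, -0.6, -1.1]
opening: 0.685
```

Run:
```python
from m import *
c=cap('wrist','w3');s=bot.read_state();print(s['position'],s['force'])
```

```text
[0.39583882 0.18541372 0.20266482] [ 0.22526028 -0.31654732 -1.65716096]
```

View pics/w3.png

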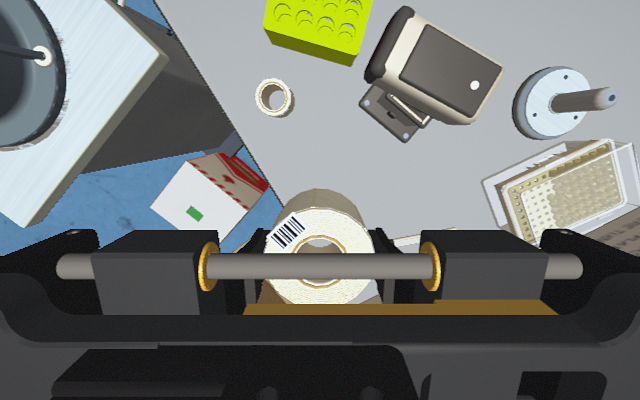

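>>> send_rows --fingers '[0.4,0.4,0.4,0.4,0.4,0.4,0.4,0.4,0.4,0.4]' --dp '[[5,10,2],[10,20,4],[15,35,6],[20,52,8],[25,70,8],[30,87,8],[35,105,8],[38,120,8],[40,130,8],[44,140,8]]' --turn '[[0,0,-0.12],[0,0,-0.24],[0,0,-0.36],[0,0,-0.48],[0,0,-0.6],[0,0,-0.72],[0,0,-0.84],[0,0,-0.96],[0,0,-1.08],[0,0,-1.2]]'

```text
time_s: 5.72
position: [0.4383, 0.3257, 0.2083]
tcp_rot: [[-0.006, 0.402, 0.915], [-0.003, 0.915, -0.403], [-1.0, -0.005, -0.004]]
force: [-0.3, -0.1, -1.6]
opening: 0.682
```

>>> send_rows --fingers '[0.4,0.4,0.4,0.4,0.4,0.4,0.4]' --dp '[[2,15,0],[5,30,0],[5,35,0],[5,35,0],[5,35,0],[5,35,0],[5,35,0]]' --turn '[[0,0,-0.12],[0,0,-0.24],[0,0,-0.36],[0,0,-0.37],[0,0,-0.37],[0,0,-0.37],[0,0,-0.37]]'

```text
time_s: 6.3
position: [0.4428, 0.3599, 0.2076]
tcp_rot: [[-0.008, 0.705, 0.709], [-0.002, 0.709, -0.705], [-1.0, -0.007, -0.004]]
force: [-0.8, 0.7, -2.7]
opening: 0.682
```

Run:
```python
from m import *
c=cap('wrist','w4');s=bot.read_state();print(s['position'],s['tcp_rot'].round(3),s['force'])
for o in top_face(c,(.525,.458),.018,rad=.06): print(o[:4])
for o in top_face(c,(.525,.458),.078,rad=.03,tol=.006): print(o[:4])
```

```text
[0.44298407 0.36001638 0.20786537] [[-0.007  0.706  0.708]
 [-0.001  0.708 -0.706]
 [-1.    -0.006 -0.004]] [-0.13561168 -0.36747742 -1.51127659]
(190, 'outer', array([0.5264, 0.456 ]), np.float64(0.0371))
(81, 'hole', array([0.5302, 0.462 ]), np.float64(0.0153))
(65, 'outer', array([0.5259, 0.4557]), np.float64(0.0099))
```

View pics/w4.png

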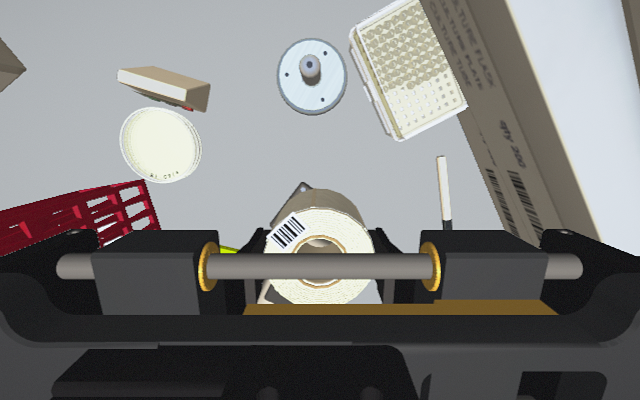

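Run:
```python
from m import *
import pickle
from scipy.optimize import least_squares
for n,pos in(('w3',None),('w4',None)):
    c=pickle.load(open(f'pics/{n}.pkl','rb'))
    he=np.array(c['hand_eye']); K=np.array(c['mtx'])
    z=c['z_map'];v,u=np.mgrid[0:400,0:640]
    P=np.stack([(u-K[0,2])/K[0,0]*z,-(v-K[1,2])/K[1,1]*z,-z],-1)@he[:3,:3].T+he[:3,3]
    P[z<=0]=np.nan
    hsv=cv2.cvtColor(c['img'],cv2.COLOR_BGR2HSV)
    m=(hsv[...,2]>200)&(hsv[...,1]<60)&(u>255)&(u<390)&(v>195)&(v<305)
    print(n,'face depth tool x',np.nanpercentile(P[m][:,0],[10,50,90]).round(4))
    X=np.nanmedian(P[m][:,0])
    # outer upper arc: first face pixel per column from above, v<250
    pts=[]
    for col in range(285,365,2):
        r=np.where(m[200:240,col])[0]
        if len(r): pts.append((col,200+r[0]))
    W=[]
    for a,b in pts:
        d=he[:3,:3]@np.array([(a-K[0,2])/K[0,0],-(b-K[1,2])/K[1,1],-1]); p=he[:3,3]+d*(X-he[0,3])/d[0]; W.append(p[1:])
    W=np.array(W)
    f=least_squares(lambda q:np.hypot(W[:,0]-q[0],W[:,1]-q[1])-.03,[0,0],loss='soft_l1',f_scale=.001);print('centre tool y,z',f.x.round(4),np.abs(f.fun).mean().round(4))
```

```text
w3 face depth tool x [-0.0281 -0.0273 -0.0265]
centre tool y,z [ 0.0014 -0.0012] 0.0004
w4 face depth tool x [-0.028  -0.0272 -0.0263]
centre tool y,z [ 0.0006 -0.0005] 0.0004
```

>>> send_rows --fingers '[0.4,0.4,0.4,0.4,0.4,0.4,0.4,0.4,0.4,0.4]' --dp '[[0,0,0],[0,0,0],[0,0,0],[0,0,0],[0,0,0],[0,5,0],[0,10,0],[5,15,0],[10,20,0],[15,25,0]]' --turn '[[0,0,0.12],[0,0,0.24],[0,0,0.36],[0,0,0.48],[0,0,0.6],[0,0,0.72],[0,0,0.84],[0,0,0.96],[0,0,1.08],[0,0,1.2]]'

```text
time_s: 7.18
position: [0.4581, 0.3847, 0.208]
tcp_rot: [[-0.001, -0.41, 0.912], [-0.007, 0.912, 0.41], [-1.0, -0.006, -0.004]]
force: [-0.2, -0.2, -1.4]
opening: 0.686
```

>>> send_rows --fingers '[0.4,0.4,0.4,0.4,0.4,0.4,0.4,0.4,0.4,0.4]' --dp '[[5,5,0],[15,15,0],[25,25,0],[35,35,0],[45,45,0],[55,55,0],[65,65,0],[69,71,0],[69,71,0],[69,71,0]]' --turn '[[0,0,0.12],[0,0,0.24],[0,0,0.36],[0,0,0.48],[0,0,0.6],[0,0,0.72],[0,0,0.8],[0,0,0.807],[0,0,0.807],[0,0,0.807]]'

```text
time_s: 8.02
position: [0.5266, 0.4553, 0.2076]
tcp_rot: [[0.003, -0.942, 0.336], [-0.007, 0.336, 0.942], [-1.0, -0.005, -0.005]]
force: [0.4, 0.2, -2.4]
opening: 0.685
```

Run:
```python
from m import *
c=cap('wrist','w5');s=bot.read_state();print(s['position'],s['tcp_rot'].round(3),s['force'],s['joint_positions'].round(1));cap('side','s5')
```

```text
[0.52637972 0.45501342 0.20768025] [[ 0.003 -0.942  0.335]
 [-0.007  0.335  0.942]
 [-1.    -0.005 -0.006]] [-0.02374144  0.39188754 -1.04358167] [ 31.9  36.8  71.6  -0.4  71.7 -38.4]
```

View pics/s5.png

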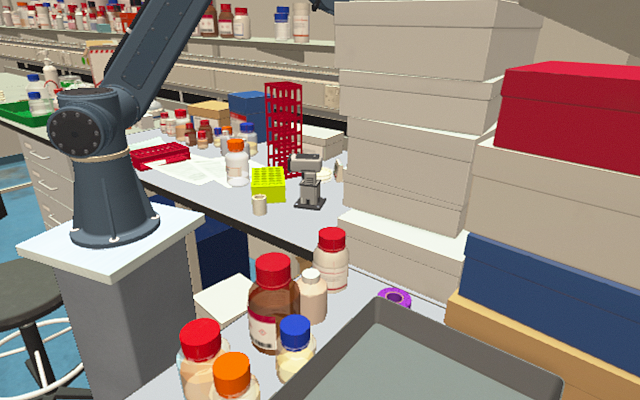

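View pics/w5.png

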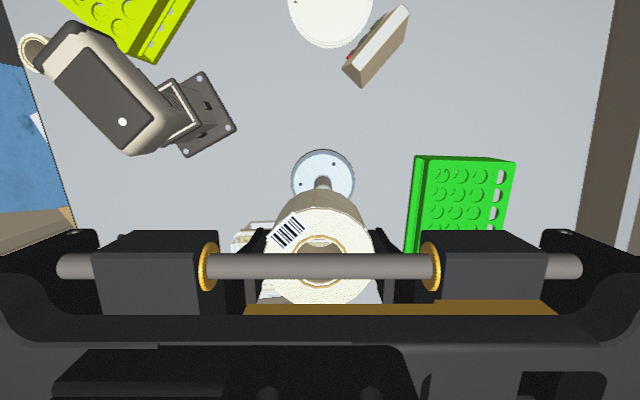

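>>> send_rows --fingers '[0.4,0.4,0.4,0.4,0.4,0.4,0.4,0.4,0.4,0.4]' --dp '[[0.5,0.7,-15],[0.5,0.7,-35],[0.5,0.7,-55],[0.5,0.7,-75],[0.5,0.7,-90],[0.5,0.7,-96],[0.5,0.7,-100],[0.5,0.7,-104],[0.5,0.7,-107],[0.5,0.7,-110]]' --turn '[[0,0,0],[0,0,0],[0,0,0],[0,0,0],[0,0,0],[0,0,0],[0,0,0],[0,0,0],[0,0,0],[0,0,0]]'

```text
time_s: 8.95
position: [0.5274, 0.4561, 0.0987]
tcp_rot: [[0.005, -0.942, 0.335], [-0.006, 0.335, 0.942], [-1.0, -0.006, -0.004]]
force: [-0.2, 0.4, -1.3]
opening: 0.689
```

Run:
```python
from m import *
c=cap('wrist','w6');s=bot.read_state();print(s['position'],s['force'],s['moment'])
cv2.imwrite('pics/w6c.png',cv2.resize(c['img'][130:330,220:420],None,fx=3,fy=3))
```

```text
[0.5269876  0.45579689 0.09794576] [-0.41358379 -0.38550847 -2.01882021] [ 0.07840851 -0.11894801  0.01622085]
```

View pics/w6c.png

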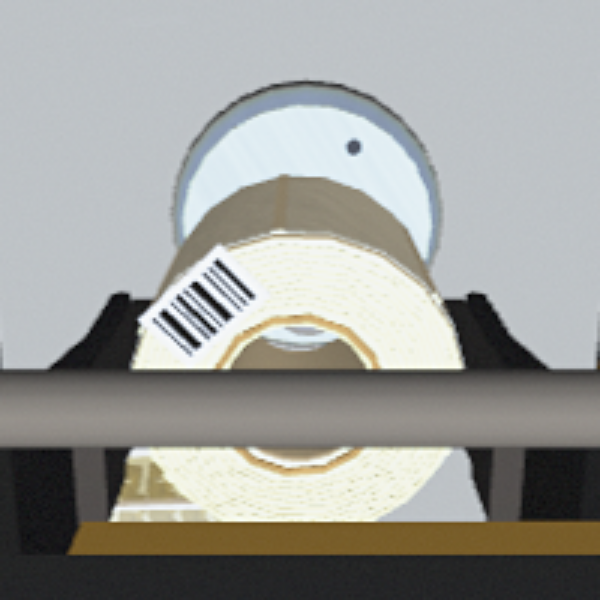

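>>> send_rows --fingers '[0.4,0.4,0.4,0.4,0.4,0.4]' --dp '[[0,0,-3],[0,0,-7],[0,0,-11],[0,0,-15],[0,0,-19],[0,0,-19]]' --turn '[[0,0,0],[0,0,0],[0,0,0],[0,0,0],[0,0,0],[0,0,0]]'

```text
time_s: 9.5
position: [0.5273, 0.4562, 0.0782]
tcp_rot: [[0.004, -0.942, 0.336], [-0.006, 0.335, 0.942], [-1.0, -0.006, -0.004]]
force: [0.9, 1.6, -2.6]
opening: 0.686
```

>>> send_rows --fingers '[0.4,0.4,0.4,0.4,0.4,0.4,0.4,0.4,0.4,0.4]' --dp '[[0,0,-5],[0,0,-11],[0,0,-17],[0,0,-22],[0,0,-26],[0,0,-29],[0,0,-31],[0,0,-33],[0,0,-34.5],[0,0,-35]]' --turn '[[0,0,0],[0,0,0],[0,0,0],[0,0,0],[0,0,0],[0,0,0],[0,0,0],[0,0,0],[0,0,0],[0,0,0]]'

```text
time_s: 10.33
position: [0.5274, 0.4563, 0.0431]
tcp_rot: [[0.005, -0.942, 0.336], [-0.005, 0.335, 0.942], [-1.0, -0.006, -0.004]]
force: [0.5, 1.1, -0.7]
opening: 0.688
```

Run:
```python
from m import *
c=cap('wrist','w7');s=bot.read_state();print(s['position'],s['force'],s['moment'])
cv2.imwrite('pics/w7c.png',cv2.resize(c['img'][130:330,220:420],None,fx=3,fy=3))
```

```text
[0.52743449 0.45628871 0.04309578] [ 1.10150685  1.48194034 -2.71360578] [ 0.3312338  -0.30970941  0.01930711]
```

View pics/w7c.png

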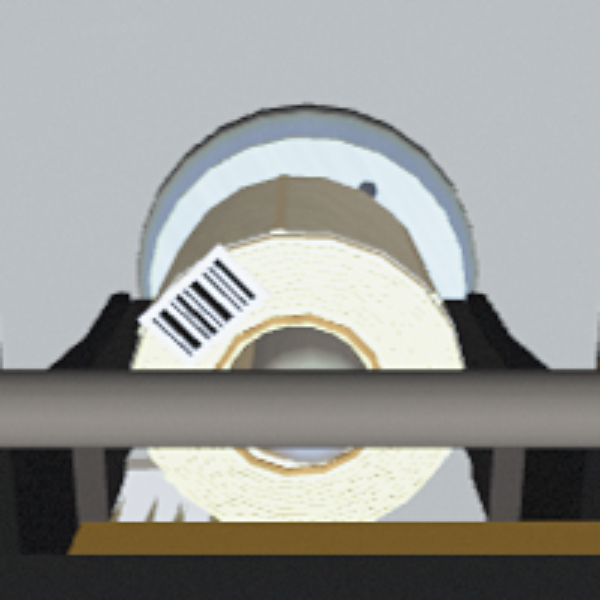

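>>> send_rows --fingers '[0.4,0.4,0.4,0.8,1,1,1,1,1,1]' --dp '[[0,0,-1],[0,0,-2],[0,0,-2],[0,0,-1],[0,0,0],[0,0,0],[0,0,0],[0,0,0],[0,0,0],[0,0,0]]' --turn '[[0,0,0],[0,0,0],[0,0,0],[0,0,0],[0,0,0],[0,0,0],[0,0,0],[0,0,0],[0,0,0],[0,0,0]]'

```text
time_s: 11.22
position: [0.5274, 0.4562, 0.0432]
tcp_rot: [[0.004, -0.942, 0.336], [-0.006, 0.335, 0.942], [-1.0, -0.006, -0.004]]
force: [-0.5, 0.0, -0.2]
opening: 0.995
```

>>> send_rows --fingers '[1,1,1,1,1,1,1,1,1,1]' --dp '[[0,0,5],[0,0,15],[0,0,35],[0,0,60],[0,0,85],[0,0,110],[0,0,140],[0,0,170],[0,0,180],[0,0,180]]' --turn '[[0,0,0],[0,0,0],[0,0,0],[0,0,0],[0,0,0],[0,0,0],[0,0,0],[0,0,0],[0,0,0],[0,0,0]]'

```text
time_s: 12.05
position: [0.5293, 0.4575, 0.2282]
tcp_rot: [[0.012, -0.942, 0.335], [-0.001, 0.335, 0.942], [-1.0, -0.012, 0.003]]
force: [-0.0, 0.5, -0.1]
opening: 1.001
```

Run:
```python
from m import *
c=cap('wrist','w8');s=bot.read_state();print(s['position'],s['tcp_rot'].round(3),s['force'],s['moment'],s['joint_positions'].round(1))
for o in top_face(c,(.526,.456),.068,rad=.05): print(o[:4])
W=cloud(c);print('head',)
for o in top_face(c,(.378,.327),.147,rad=.08): print(o[:4],cv2.minAreaRect((o[4]*1000).astype(np.float32)))
```

```text
[0.52797043 0.45659408 0.22515931] [[ 0.008 -0.942  0.335]
 [-0.004  0.335  0.942]
 [-1.    -0.008 -0.001]] [-0.12950537 -0.28171198 -0.32790887] [ 0.03346411 -0.11075014 -0.01003781] [ 31.9  35.9  70.5  -0.4  73.3 -38.4]
(147, 'outer', array([0.5272, 0.4586]), np.float64(0.0293))
(62, 'hole', array([0.5272, 0.4584]), np.float64(0.0131))
head
(328, 'outer', array([0.38  , 0.3294]), np.float64(0.0374)) ((380.3408203125, 331.4405517578125), (90.85005950927734, 48.10858154296875), 19.499919891357422)
```

View pics/w8.png

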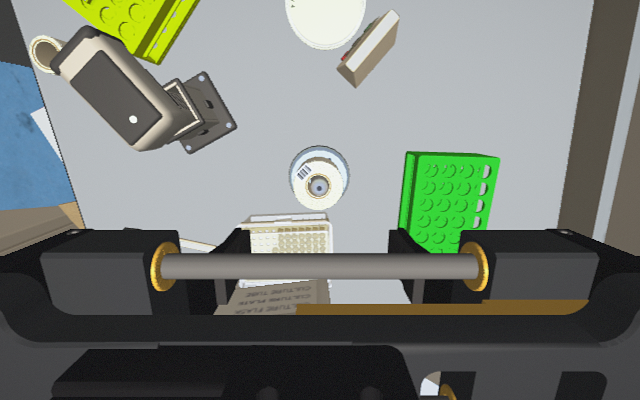

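>>> send_rows --fingers '[1,1,1,1,1,1,1,1,1,1]' --dp '[[-18,-15,4],[-36,-30,8],[-54,-45,12],[-72,-62,16],[-90,-78,20],[-108,-94,25],[-126,-110,25],[-145,-126,25],[-145,-126,25],[-145,-126,25]]' --turn '[[0,0,0.09],[0,0,0.18],[0,0,0.27],[0,0,0.36],[0,0,0.45],[0,0,0.54],[0,0,0.63],[0,0,0.69],[0,0,0.69],[0,0,0.69]]'

```text
time_s: 12.93
position: [0.3809, 0.3293, 0.2485]
tcp_rot: [[0.004, -0.94, -0.34], [-0.0, -0.34, 0.94], [-1.0, -0.004, -0.001]]
force: [0.2, 0.8, -0.0]
opening: 1.001
```

>>> send_rows --fingers '[1,1,1]' --dp '[[0,0,0],[0,0,0],[0,0,0]]' --turn '[[0,0,0],[0,0,0],[0,0,0]]'

```text
time_s: 13.18
position: [0.3814, 0.3297, 0.2478]
tcp_rot: [[0.004, -0.94, -0.34], [-0.0, -0.34, 0.94], [-1.0, -0.003, -0.002]]
force: [-0.4, -0.3, -0.8]
opening: 0.997
```

Run:
```python
from m import *
c=cap('wrist','w9');s=bot.read_state();print(s['position'],s['tcp_rot'].round(3),s['force'],s['joint_positions'].round(1))
for o in top_face(c,(.378,.327),.147,rad=.08): print(o[:4],cv2.minAreaRect((o[4]*1000).astype(np.float32)))
for o in top_face(c,(.389,.331),.072,rad=.06): print('rim',o[:4],cv2.minAreaRect((o[4]*1000).astype(np.float32)))
for o in top_face(c,(.389,.331),.01,rad=.08): print('foot',o[:4],cv2.minAreaRect((o[4]*1000).astype(np.float32)))
```

```text
[0.38140734 0.32972776 0.24799179] [[ 0.004 -0.94  -0.34 ]
 [-0.    -0.34   0.94 ]
 [-1.    -0.004 -0.002]] [-0.35572097  0.19835095  0.16239555] [ 28.2  19.   97.5  -0.1  63.3 -81.6]
(266, 'outer', array([0.3765, 0.3289]), np.float64(0.0378)) ((377.0065612792969, 329.7490539550781), (89.08268737792969, 47.33490753173828), 19.969993591308594)
foot (53, 'outer', array([0.4183, 0.3061]), np.float64(0.0123)) ((418.54010009765625, 302.1600036621094), (36.9017219543457, 7.529247760772705), 18.706857681274414)
foot (50, 'outer', array([0.3658, 0.3678]), np.float64(0.0109)) ((366.236572265625, 368.7777404785156), (34.391632080078125, 7.0732574462890625), 14.347183227539062)
```

View pics/w9.png

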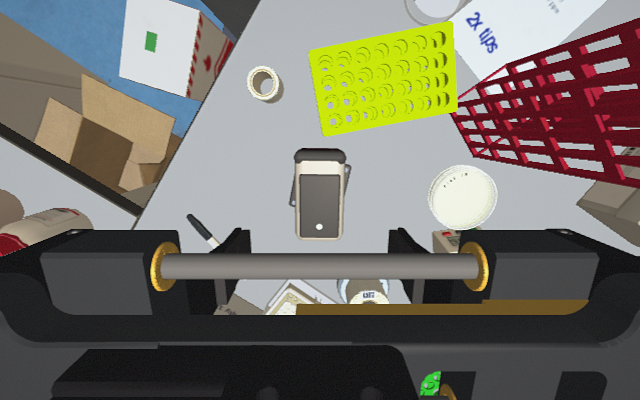

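>>> send_rows --fingers '[1,1,1,1,1,1,1,1,1]' --dp '[[0,1,-15],[0,1,-35],[0,1,-60],[0,1,-85],[0,1,-105],[0,1,-125],[0,1,-136],[0,1,-141],[0,1,-141]]' --turn '[[0,0,0],[0,0,0],[0,0,0],[0,0,0],[0,0,0],[0,0,0],[0,0,0],[0,0,0],[0,0,0]]'

```text
time_s: 13.98
position: [0.3812, 0.3306, 0.1057]
tcp_rot: [[0.002, -0.94, -0.34], [-0.001, -0.34, 0.94], [-1.0, -0.001, -0.002]]
force: [0.1, -0.3, -0.1]
opening: 1.0
```

>>> send_rows --fingers '[0.7,0.5,0.3,0.3,0.3,0.3,0.3,0.3,0.3,0.3]' --dp '[[0,0,0],[0,0,0],[0,0,0],[0,0,0],[0,0,0],[0,0,0],[0,0,0],[0,0,0],[0,0,0],[0,0,0]]' --turn '[[0,0,0],[0,0,0],[0,0,0],[0,0,0],[0,0,0],[0,0,0],[0,0,0],[0,0,0],[0,0,0],[0,0,0]]'

```text
time_s: 14.82
position: [0.3813, 0.3303, 0.106]
tcp_rot: [[0.002, -0.94, -0.34], [-0.002, -0.34, 0.94], [-1.0, -0.001, -0.002]]
force: [-0.4, -2.8, 4.5]
opening: 0.57
```

Run:
```python
from m import *
c=cap('wrist','w10');s=bot.read_state();print(s['position'],s['opening'],s['force'],s['moment'])
```

```text
[0.38136049 0.33031738 0.10603059] 0.5734373691753896 [ 0.15872582 -2.89998277  5.55635546] [-0.51953764 -0.22477212 -0.03907693]
```

View pics/w10.png

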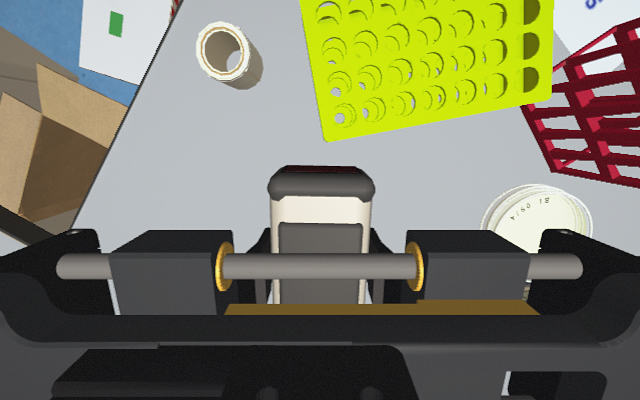

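>>> send_rows --fingers '[0.3,0.3,0.3,0.3,0.3,0.3,0.3,0.3,0.3,0.3]' --dp '[[0,0,8],[0,0,20],[0,0,35],[0,0,55],[0,0,75],[0,0,95],[0,0,120],[0,0,145],[0,0,165],[0,0,165]]' --turn '[[0,0,0],[0,0,0],[0,0,0],[0,0,0],[0,0,0],[0,0,0],[0,0,0],[0,0,0],[0,0,0],[0,0,0]]'

```text
time_s: 15.7
position: [0.3831, 0.332, 0.275]
tcp_rot: [[0.009, -0.94, -0.34], [0.003, -0.34, 0.94], [-1.0, -0.01, -0.0]]
force: [0.9, 1.3, -2.3]
opening: 0.573
```

>>> send_rows --fingers '[0.3,0.3]' --dp '[[0,0,0],[0,0,0]]' --turn '[[0,0,0],[0,0,0]]'

```text
time_s: 15.87
position: [0.3824, 0.332, 0.2744]
tcp_rot: [[0.008, -0.94, -0.341], [0.003, -0.341, 0.94], [-1.0, -0.009, 0.0]]
force: [0.3, -0.2, -2.7]
opening: 0.573
```

Run:
```python
from m import *
import pickle
s=bot.read_state();print(s['position'],s['tcp_rot'].round(3),s['opening'],s['force'],s['joint_positions'].round(1))
t=cap('top','t11');c=cap('wrist','w11');sd=cap('side','s11')
c8=pickle.load(open('pics/w8.pkl','rb'))
for c,h,ce in((c8,.068,(.527,.458)),(t,.068,(.525,.457))):
    W=cloud(c);hsv=cv2.cvtColor(c['img'],cv2.COLOR_BGR2HSV)
    r=np.hypot(W[...,0]-ce[0],W[...,1]-ce[1])
    m=(r<.029)&(r>.016)&(hsv[...,2]<185)&(abs(W[...,2]-h)<.006)
    v,u=np.where(m);P=np.array([ray(c,a,b,h)[:2] for a,b in zip(u,v)]);print(len(u),P.mean(0).round(4) if len(u) else '',np.median(P,0).round(4),u.mean(),v.mean())
    m=(r<.029)&(r>.016)&(abs(W[...,2]-h)<.015);print('face z',np.median(W[m][:,2]))
cv2.imwrite('pics/t11c.png',cv2.resize(t['img'][150:270,180:340],None,fx=5,fy=5,interpolation=cv2.INTER_CUBIC))
cv2.imwrite('pics/w8c.png',cv2.resize(c8['img'][140:215,280:360],None,fx=6,fy=6,interpolation=cv2.INTER_CUBIC))
```

```text
[0.38241654 0.33202634 0.27440885] [[ 0.008 -0.94  -0.341]
 [ 0.003 -0.341  0.94 ]
 [-1.    -0.009  0.   ]] 0.5728108017785971 [ 0.26861718 -0.21229459 -2.73504033] [ 28.3  17.2  95.4  -0.1  66.9 -81.6]
53 [0.5049 0.4469] [0.5048 0.4462] 303.47169811320754 172.22641509433961
face z 0.06740235317304638
26 [0.5054 0.4438] [0.5052 0.4445] 231.19230769230768 188.42307692307693
face z 0.06765367208456108
```

View pics/t11c.png

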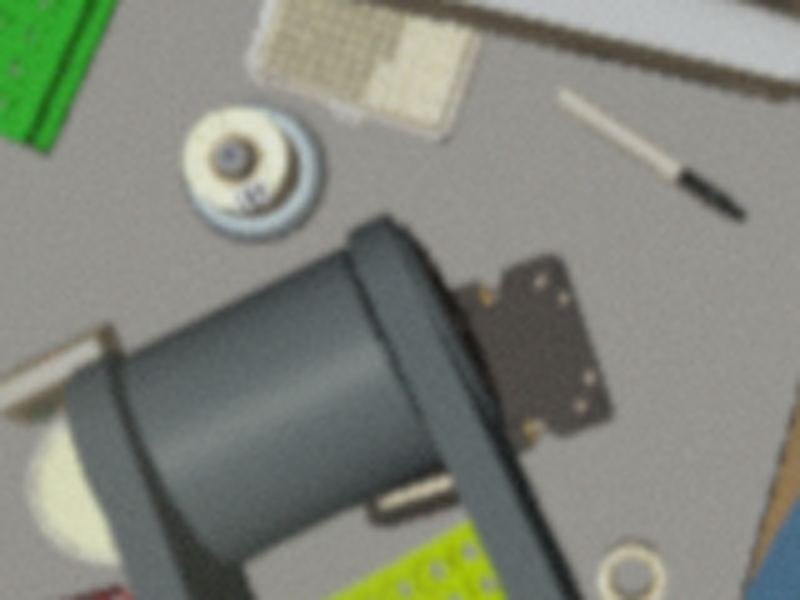

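View pics/w11.png

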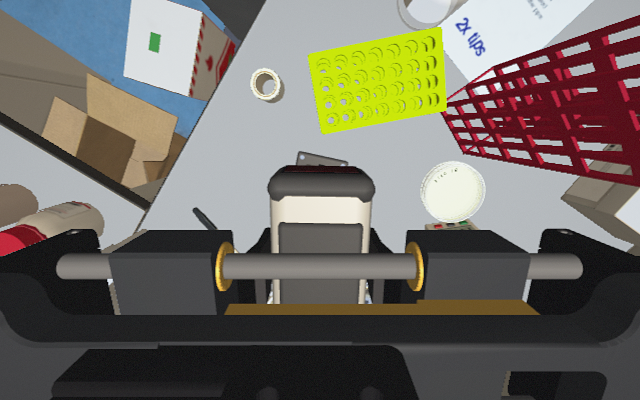

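View pics/w8c.png

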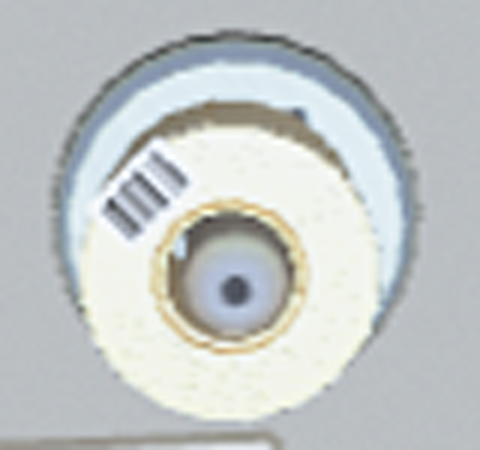

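```bash
cat > fin.py <<'E'
from m import *
import pickle,sys
pts=[]
for n in('top0','side0','w1','w9'):
    W=cloud(pickle.load(open(f'pics/{n}.pkl','rb'))).reshape(-1,3);W=W[~np.isnan(W[:,0])]
    m=(W[:,0]>.35)&(W[:,0]<.9)&(W[:,1]>.1)&(W[:,1]<.75)&(W[:,2]>.025)&(W[:,2]<.6)
    # drop scanner at start
    m&=~((abs(W[:,0]-.385)<.07)&(abs(W[:,1]-.33)<.06)&(W[:,2]<.17))
    if n[0]=='w': m&=np.hypot(W[:,0]-c0[0],W[:,1]-c0[1])>.12 if False else W[:,0]>.5
    pts.append(W[m])
pts=np.concatenate(pts);pts=np.vstack([pts,[[.505,.446,.068],[.526,.457,.08]]])
def pose(h,t,d,code=np.array([.5045,.446,.068])):
    h,t=np.radians(h),np.radians(t)
    H=np.array([np.cos(h),np.sin(h),0]);Z=np.array([0,0,1.])
    sx=np.sin(t)*H+np.cos(t)*Z; sz=-np.cos(t)*H+np.sin(t)*Z; sy=np.cross(sz,sx)
    R=np.c_[sx,sy,sz]; win=code+d*sx; org=win-R@[-.062,0,.116]
    tcp=org+R@[-.0106,0,.096]; Rt=np.c_[-sz,-sx,sy] # tool x=-sz, z=sy, y=z x x
    Rt[:,1]=np.cross(Rt[:,2],Rt[:,0])
    return R,org,tcp,Rt
def clear(R,o,boxes):
    q=(pts-o)@R
    for n,(lo,hi) in boxes.items():
        dd=np.linalg.norm(np.maximum(np.maximum(np.array(lo)-q,q-np.array(hi)),0),axis=1)
        k=dd.argmin();print('  ',n,'min dist %.3f at'%dd[k],pts[k].round(3))
SB={'handle':([-.017,-.017,0],[.017,.017,.097]),'head':([-.062,-.025,.095],[.032,.025,.137])}
TB={'fingers':([-.07,-.012,-.045],[0,.012,.045]),'body':([-.2,-.04,-.095],[-.07,.04,.095]),'cam':([-.2,0,-.05],[-.1,.1,.05])}
if __name__=='__main__':
    for h,t,d in[(20,25,.09),(28,25,.09),(28,32,.1),(35,25,.09),(35,32,.09)]:
        R,o,tcp,Rt=pose(h,t,d);print(h,t,d,'tcp',tcp.round(4),'org',o.round(3));clear(R,o,SB);clear(Rt,tcp,TB)
E
python3 fin.py
```

```text
20 25 0.09 tcp [0.5777 0.4726 0.1877] org [0.664 0.504 0.157]
   handle min dist 0.032 at [0.619 0.436 0.175]
   head min dist 0.031 at [0.619 0.434 0.2  ]
   fingers min dist 0.020 at [0.617 0.427 0.197]
   body min dist 0.055 at [0.602 0.356 0.2  ]
   cam min dist 0.087 at [0.503 0.438 0.068]
28 25 0.09 tcp [0.5733 0.4826 0.1877] org [0.654 0.526 0.157]
   handle min dist 0.046 at [0.619 0.436 0.175]
   head min dist 0.041 at [0.619 0.434 0.2  ]
   fingers min dist 0.023 at [0.619 0.434 0.2  ]
   body min dist 0.045 at [0.604 0.369 0.202]
   cam min dist 0.087 at [0.503 0.438 0.068]
28 32 0.1 tcp [0.5903 0.4916 0.1858] org [0.667 0.532 0.144]
   handle min dist 0.046 at [0.619 0.436 0.175]
   head min dist 0.038 at [0.619 0.436 0.175]
   fingers min dist 0.018 at [0.619 0.436 0.175]
   body min dist 0.030 at [0.604 0.369 0.202]
   cam min dist 0.081 at [0.609 0.392 0.2  ]
35 25 0.09 tcp [0.5683 0.4907 0.1877] org [0.643 0.543 0.157]
   handle min dist 0.057 at [0.619 0.436 0.175]
   head min dist 0.051 at [0.619 0.434 0.2  ]
   fingers min dist 0.031 at [0.619 0.434 0.2  ]
   body min dist 0.037 at [0.604 0.369 0.202]
   cam min dist 0.085 at [0.551 0.367 0.083]
35 32 0.09 tcp [0.5798 0.4987 0.1773] org [0.651 0.549 0.135]
   handle min dist 0.057 at [0.619 0.436 0.175]
   head min dist 0.049 at [0.619 0.436 0.175]
   fingers min dist 0.029 at [0.619 0.436 0.175]
   body min dist 0.027 at [0.604 0.371 0.2  ]
   cam min dist 0.078 at [0.609 0.392 0.2  ]
```

Run:
```python
import numpy as np
from scipy.optimize import least_squares
D=[(-84.998,30.224,82.088,67.689,.1641,-.6025,.2225),(10.777,17.53,109.749,52.88,.39073,.18697,.20139),(31.9,36.8,71.6,71.7,.52638,.45501,.20768),(31.9,35.9,70.5,73.3,.52797,.45659,.22516),(28.2,19,97.5,63.3,.38141,.32973,.24799),(28.3,17.2,95.4,66.9,.38242,.33203,.27441)]
D=np.array(D)
def f(p):
    a,L2,L3,b,d,e=p; e_=[]
    q1,q2,q3,q5=np.radians(D[:,:4]).T; s=q2+q3
    r=a+L2*np.sin(q2)+L3*np.sin(s)+e*np.cos(s);z=d+L2*np.cos(q2)+L3*np.cos(s)-e*np.sin(s)
    x=r*np.cos(q1)-b*np.sin(q1);y=r*np.sin(q1)+b*np.cos(q1)
    return np.r_[x-D[:,4],y-D[:,5],z-D[:,6]]
r=least_squares(f,[0,.4,.4,.1,.2,0]);print(r.x.round(4),np.abs(r.fun).max())
```

```text
[ 0.0077  0.5786  0.3934  0.11   -0.0114  0.126 ] 0.0018387947349029488
```

>>> send_rows --fingers '[0.3,0.3,0.3,0.3,0.3,0.3,0.3,0.3]' --dp '[[0,0,4],[0,0,8],[0,0,12],[0,0,16],[0,0,20],[0,0,20],[0,0,20],[0,0,20]]' --turn '[[0.03,-0.08,0],[0.06,-0.16,0],[0.089,-0.245,0],[0.12,-0.33,0],[0.15,-0.41,0],[0.177,-0.49,0],[0.177,-0.49,0],[0.177,-0.49,0]]'

```text
time_s: 16.68
position: [0.3802, 0.3307, 0.2917]
tcp_rot: [[0.469, -0.815, -0.341], [0.168, -0.296, 0.94], [-0.867, -0.498, -0.002]]
force: [0.9, 0.4, -1.8]
opening: 0.572
```

Run:
```python
from h import *
s=bot.read_state();print(s['position'],s['tcp_rot'].round(3),s['opening'],s['force'],s['joint_positions'].round(2))
```

```text
[0.38020543 0.33070169 0.29166869] [[ 0.469 -0.815 -0.341]
 [ 0.168 -0.296  0.94 ]
 [-0.867 -0.498 -0.002]] 0.5720692466250149 [ 0.87623902  0.43509841 -1.78109388] [ 32.04   7.2  114.09 -12.25  30.   -68.84]
```

```bash
cat > kin.py <<'E'
import numpy as np
from scipy.optimize import least_squares
from scipy.spatial.transform import Rotation as Ro
D=np.array([(-84.998,30.224,82.088,0,67.689,.1641,-.6025,.2225),(10.777,17.53,109.749,-.09,52.88,.39073,.18697,.20139),(31.9,36.8,71.6,-.4,71.7,.52638,.45501,.20768),(31.9,35.9,70.5,-.4,73.3,.52797,.45659,.22516),(28.2,19,97.5,-.1,63.3,.38141,.32973,.24799),(28.3,17.2,95.4,-.1,66.9,.38242,.33203,.27441),(32.04,7.2,114.09,-12.25,30.0,.38020,.33070,.29167)])
def fk(q,p,sg=1):
    a,L2,L3,b,d,e,L6=p;q=np.radians(q)
    A=Ro.from_euler('z',q[0]);B=Ro.from_euler('y',q[1]);S=Ro.from_euler('y',q[1]+q[2])
    w=A*S*Ro.from_euler('z',sg*q[3])*Ro.from_euler('y',q[4])
    P=A.apply([a,b,0])+[0,0,d]+(A*B).apply([0,0,L2])+(A*S).apply([e,0,L3])+w.apply([0,0,L6])
    return P,w.apply([0,0,1]),w
def fit(sg):
    f=lambda p:np.concatenate([fk(r[:5],p,sg)[0]-r[5:] for r in D])
    return least_squares(f,[0,.5,.4,.1,.3,.0,.3])
if __name__=='__main__':
    for sg in(1,-1):
        r=fit(sg);print(sg,r.x.round(4),np.abs(r.fun).max(),fk(D[-1][:5],r.x,sg)[1])
E
python3 kin.py
```

```text
1 [0.     0.5876 0.3914 0.1109 0.2742 0.1137 0.3055] 0.0006418113037650608 [ 0.46849804  0.16805276 -0.86733376]
-1 [0.0348 0.5571 0.378  0.1008 0.2747 0.1327 0.2663] 0.03767430500869867 [ 0.35593541  0.34791109 -0.86733376]
```

```bash
cat > ik.py <<'E'
from kin import *
import io,contextlib
p=fit(1).x
lo=np.array([-176,-43,12.6,-82,0.5]);hi=np.array([176,126,139.9,262,151])
def tool(q):
    P,x,w=fk(q[:5],p)
    # jaw: rotate w's y axis about tool x by angle; calibrated: tool down jaw ang=q1-q6
    return P,(w*Ro.from_euler('z',np.radians(q[5]))).as_matrix()
def ik(P,x,q0):
    def f(q): 
        a,b,_=fk(q,p);return np.r_[(a-P)*10,b-x]
    r=least_squares(f,np.clip(q0[:5],lo+.01,hi-.01),bounds=(lo,hi),x_scale=30.);return r.x,np.abs(r.fun).max()
if __name__=='__main__':
    qc=[32.04,7.2,114.09,-12.25,30.0,-68.84]
    P,M=tool(qc);print(M.round(3))
    from fin import pose
    for t in(20,25,32,40):
      for h in(10,20,30,40,60):
        R,o,tcp,Rt=pose(h,t,.09)
        best=None
        for g in([32,20,100,-12,30],[32,30,90,-60,30],[40,30,90,60,30],[32,30,100,180,30],[20,30,90,-80,60]):
            q,e=ik(tcp,Rt[:,0],g)
            if e<1e-3: 
                w=fk(q,p)[2].as_matrix() # find q6: jaw
                j=w.T@Rt[:,2]; print(t,h,q.round(1),'jaw in w ang',np.degrees(np.arctan2(j[1],j[0])).round(1))
        print(t,h,'--')
E
python3 ik.py
```

```text
[[ 0.341 -0.815  0.468]
 [-0.94  -0.296  0.168]
 [ 0.002 -0.498 -0.867]]
20 10 [ 41.9  43.8 108.7 222.2  47.8] jaw in w ang -109.3
20 10 --
20 20 [ 37.7  43.3 112.1 203.1  46.9] jaw in w ang -100.0
20 20 [ 37.7  43.3 112.1 203.1  46.9] jaw in w ang -100.0
20 20 --
20 30 [ 33.   43.  114.4 183.8  47.5] jaw in w ang -91.6
20 30 [ 33.   43.  114.4 183.8  47.5] jaw in w ang -91.6
20 30 --
20 40 [ 28.   43.  115.3 165.   48.8] jaw in w ang -84.2
20 40 [ 28.   43.  115.3 165.   48.8] jaw in w ang -84.2
20 40 [ 28.   43.  115.3 165.   48.8] jaw in w ang -84.2
20 40 --
20 60 [ 19.3  43.2 112.9 129.9  53.1] jaw in w ang -70.7
20 60 [ 19.3  43.2 112.9 129.9  53.1] jaw in w ang -70.7
20 60 [ 19.3  43.2 112.9 129.9  53.1] jaw in w ang -70.7
20 60 [ 19.3  43.2 112.9 129.9  53.1] jaw in w ang -70.7
20 60 --
25 10 [ 40.7  42.1 106.3 226.2  39.8] jaw in w ang -114.6
25 10 --
25 20 [ 37.   41.5 109.3 205.7  37.7] jaw in w ang -103.5
25 20 [ 37.   41.5 109.3 205.7  37.7] jaw in w ang -103.5
25 20 --
25 30 [ 32.9  41.2 111.3 184.2  37.5] jaw in w ang -92.2
25 30 [ 32.9  41.2 111.3 184.2  37.5] jaw in w
[... 1402 characters left out ...]
135.6
40 20 --
40 30 [ 32.5  38.9 100.5 191.4   9.6] jaw in w ang -99.7
40 30 [ 32.5  38.9 100.5 191.4   9.6] jaw in w ang -99.7
40 30 --
40 40 [ 30.1  38.8 101.  140.7  12. ] jaw in w ang -57.7
40 40 [ 30.1  38.8 101.  140.7  12. ] jaw in w ang -57.7
40 40 [ 30.1  38.8 101.  140.7  12. ] jaw in w ang -57.7
40 40 [ 30.1  38.8 101.  140.7  12. ] jaw in w ang -57.7
40 40 [ 30.1  38.8 101.  140.7  12. ] jaw in w ang -57.7
40 40 --
40 60 [25.7 39.2 99.8 97.3 25.8] jaw in w ang -31.8
40 60 [25.7 39.2 99.8 97.3 25.8] jaw in w ang -31.8
40 60 [25.7 39.2 99.8 97.3 25.8] jaw in w ang -31.8
40 60 [25.7 39.2 99.8 97.3 25.8] jaw in w ang -31.8
40 60 [25.7 39.2 99.8 97.3 25.8] jaw in w ang -31.8
40 60 --
```

```bash
cat > opt.py <<'E'
import fin,numpy as np
from fin import *
from ik import *
P=fin.pts; tall=P[P[:,2]>.1]
ex=[P]
for z in(.1,.14,.18,.22,.26,.3,.35,.4):
    a=tall[tall[:,2]>z].copy();a[:,2]=z;ex.append(a)
fin.pts=np.concatenate(ex)
def mind(R,o,boxes):
    q=(fin.pts-o)@R;out={}
    for n,(lo,hi) in boxes.items():
        dd=np.linalg.norm(np.maximum(np.maximum(np.array(lo)-q,q-np.array(hi)),0),axis=1);k=dd.argmin();out[n]=(round(dd[k],3),fin.pts[k].round(2).tolist())
    return out
if __name__=='__main__':
  for d in(.075,.1):
   for t in(30,37):
    for h in(35,45,55,65,75,90):
      R,o,tcp,Rt=pose(h,t,d);q,e=ik(tcp,Rt[:,0],[25,39,100,90,30])
      w=fk(q,p)[2].as_matrix();j=w.T@Rt[:,2]
      m=mind(R,o,SB);m.update(mind(Rt,tcp,TB))
      print(d,t,h,'tcp',tcp.round(3),q.round(0),'%.4f'%e,'jw %.0f'%np.degrees(np.arctan2(j[1],j[0])),{k:v[0] for k,v in m.items()},m['handle'][1])
E
python3 opt.py
```

```text
0.075 30 35 tcp [0.57  0.492 0.167] [ 31.  41. 110. 173.  31.] 0.0000 jw -86 {'handle': np.float64(0.024), 'head': np.float64(0.042), 'fingers': np.float64(0.029), 'body': np.float64(0.022), 'cam': np.float64(0.08)} [0.62, 0.58, 0.14]
0.075 30 45 tcp [0.561 0.503 0.167] [ 27.  41. 110. 151.  33.] 0.0000 jw -74 {'handle': np.float64(0.0), 'head': np.float64(0.046), 'fingers': np.float64(0.043), 'body': np.float64(0.017), 'cam': np.float64(0.07)} [0.62, 0.58, 0.14]
0.075 30 55 tcp [0.551 0.512 0.167] [ 24.  41. 109. 131.  37.] 0.0000 jw -64 {'handle': np.float64(0.0), 'head': np.float64(0.049), 'fingers': np.float64(0.055), 'body': np.float64(0.019), 'cam': np.float64(0.061)} [0.62, 0.58, 0.14]
0.075 30 65 tcp [0.539 0.519 0.167] [ 21.  42. 107. 114.  41.] 0.0000 jw -57 {'handle': np.float64(0.0), 'head': np.float64(0.049), 'fingers': np.float64(0.061), 'body': np.float64(0.017), 'cam': np.float64(0.055)} [0.59, 0.6, 0.14]
0.075 30 75 tcp [0.525 0.524 0.167] [ 18.  42. 104.  99.  47.] 0.0000 jw -51 {'handle': np.float64(0.0), 'head': np.float64(0.051), 'fingers': np.float64(0.067), 'bo
[... 3757 characters left out ...]
0.62, 0.61, 0.14]
0.1 37 65 tcp [0.55  0.543 0.177] [ 24.  39. 100.  97.  32.] 0.0000 jw -36 {'handle': np.float64(0.0), 'head': np.float64(0.02), 'fingers': np.float64(0.034), 'body': np.float64(0.014), 'cam': np.float64(0.065)} [0.6, 0.62, 0.14]
0.1 37 75 tcp [0.532 0.549 0.177] [22. 40. 98. 86. 39.] 0.0000 jw -33 {'handle': np.float64(0.0), 'head': np.float64(0.022), 'fingers': np.float64(0.039), 'body': np.float64(0.018), 'cam': np.float64(0.064)} [0.57, 0.63, 0.14]
0.1 37 90 tcp [0.504 0.553 0.177] [21. 41. 94. 73. 51.] 0.0000 jw -32 {'handle': np.float64(0.0), 'head': np.float64(0.02), 'fingers': np.float64(0.032), 'body': np.float64(0.007), 'cam': np.float64(0.044)} [0.52, 0.64, 0.14]
```

Run:
```python
from m import *
import pickle
W=np.concatenate([cloud(pickle.load(open(f'pics/{n}.pkl','rb')))[:225].reshape(-1,3) for n in('w4','w5','w8','w7')])
W=W[~np.isnan(W[:,0])]
xs=np.arange(.4,.72,.03);ys=np.arange(.4,.86,.03)
print('     ',' '.join('%3d'%round(y*100) for y in ys))
for x in xs[::-1]:
    r=[]
    for y in ys:
        m=(abs(W[:,0]-x)<.015)&(abs(W[:,1]-y)<.015)&(W[:,2]<.6)
        r.append('%3d'%round(100*np.percentile(W[m,2],98)) if m.sum()>2 else '  .')
    print('%.2f'%x,' '.join(r))
```

```text
40  43  46  49  52  55  58  61  64  67  70  73  76  79  82  85
0.70   .   .   .   .   .   .   .   .   .   .   0   0   2   6   .   .
0.67   .   .   .   .   .   .   .   .   3   0   0   0   0   6   .   .
0.64   8   8   0   0   0   3   5   6   6   0   0   0   0   6   6   .
0.61  19  12   8   0   0   6   6   6   6   6   0   0   0   6   6   .
0.58   8   8   8   0   0   5   6   6   6   6   0   0   0   5   6   .
0.55   8   7   7   7   0   0   6   6   6   3   0   0   0   0   6   5
0.52   0   7  23  23   0   0   4   0   0   0   0   0   0   0   6   6
0.49   0  21  24  22   0   0   0   0   0   0   0   0   0   0   5   6
0.46  24   0   0   0   0   0   0   0   0   0   0   0   0   0   0   5
0.43  20   0   0   0   5   6   1   0   0   0   0   0   0   0   0   2
0.40   0   0   0   0   6   6   6   5   0   0   0   0   0   0   .   .
```

```bash
cat > opt2.py <<'E'
from opt import *
m=fin.pts[:,1]<.53; fin.pts=fin.pts[m]
# remove arm/handheld artefacts: keep cartons etc
if __name__=='__main__':
  for d in(.08,.1):
   for t in(15,22,30):
    for h in(45,55,62,70,78,86):
      R,o,tcp,Rt=pose(h,t,d);q,e=ik(tcp,Rt[:,0],[25,39,100,90,30])
      w=fk(q,p)[2].as_matrix();j=w.T@Rt[:,2]
      m=mind(R,o,SB);m.update(mind(Rt,tcp,TB))
      print(d,t,h,'tcp',tcp.round(3),q.round(0),'%.4f'%e,'jw %.0f'%np.degrees(np.arctan2(j[1],j[0])),{k:float(v[0]) for k,v in m.items()},m['body'][1])
E
python3 opt2.py
```

```text
0.08 15 45 tcp [0.542 0.484 0.19 ] [ 25.  47. 118. 157.  61.] 0.0000 jw -84 {'handle': 0.071, 'head': 0.059, 'fingers': 0.047, 'body': 0.039, 'cam': 0.068} [0.6, 0.37, 0.26]
0.08 15 55 tcp [0.535 0.49  0.19 ] [ 20.  47. 117. 141.  62.] 0.0000 jw -80 {'handle': 0.083, 'head': 0.059, 'fingers': 0.055, 'body': 0.031, 'cam': 0.057} [0.61, 0.37, 0.22]
0.08 15 62 tcp [0.53  0.493 0.19 ] [ 17.  47. 115. 129.  63.] 0.0000 jw -76 {'handle': 0.09, 'head': 0.06, 'fingers': 0.061, 'body': 0.025, 'cam': 0.051} [0.61, 0.39, 0.22]
0.08 15 70 tcp [0.523 0.496 0.19 ] [ 14.  47. 112. 117.  64.] 0.0000 jw -71 {'handle': 0.097, 'head': 0.06, 'fingers': 0.066, 'body': 0.021, 'cam': 0.043} [0.61, 0.4, 0.22]
0.08 15 78 tcp [0.516 0.498 0.19 ] [ 12.  47. 109. 106.  67.] 0.0000 jw -66 {'handle': 0.104, 'head': 0.061, 'fingers': 0.069, 'body': 0.018, 'cam': 0.038} [0.59, 0.3, 0.19]
0.08 15 86 tcp [0.508 0.499 0.19 ] [ 11.  48. 104.  96.  70.] 0.0000 jw -61 {'handle': 0.106, 'head': 0.061, 'fingers': 0.067, 'body': 0.0, 'cam': 0.036} [0.59, 0.31, 0.2]
0.08 22 45 tcp [0.552 0.494 0.182] [ 26.  43. 115. 156.  47
[... 4431 characters left out ...]
61, 0.4, 0.22]
0.1 30 62 tcp [0.548 0.528 0.189] [ 22.  39. 106. 115.  38.] 0.0000 jw -53 {'handle': 0.1, 'head': 0.074, 'fingers': 0.062, 'body': 0.018, 'cam': 0.067} [0.61, 0.42, 0.2]
0.1 30 70 tcp [0.536 0.533 0.189] [ 20.  40. 104. 103.  43.] 0.0000 jw -48 {'handle': 0.112, 'head': 0.075, 'fingers': 0.068, 'body': 0.018, 'cam': 0.066} [0.62, 0.43, 0.2]
0.1 30 78 tcp [0.524 0.537 0.189] [ 19.  41. 101.  93.  48.] 0.0000 jw -45 {'handle': 0.121, 'head': 0.076, 'fingers': 0.072, 'body': 0.018, 'cam': 0.062} [0.61, 0.39, 0.22]
0.1 30 86 tcp [0.511 0.539 0.189] [18. 41. 99. 85. 54.] 0.0000 jw -42 {'handle': 0.123, 'head': 0.078, 'fingers': 0.078, 'body': 0.008, 'cam': 0.046} [0.6, 0.34, 0.26]
```

>>> send_rows --fingers '[0.3,0.3,0.3,0.3,0.3,0.3,0.3,0.3,0.3]' --dp '[[0,0,0],[0,0,0],[0,0,0],[1,0,-6],[1,0,-12],[1,0,-20],[1,-0.4,-20],[1,-0.4,-20],[1,-0.4,-20]]' --turn '[[-0.03,0.08,0],[-0.06,0.16,0],[-0.089,0.245,0],[-0.12,0.33,0],[-0.15,0.41,0],[-0.175,0.484,0],[-0.175,0.484,0],[-0.175,0.484,0],[-0.175,0.484,0]]'

```text
time_s: 17.43
position: [0.3813, 0.3303, 0.2715]
tcp_rot: [[0.006, -0.94, -0.341], [0.001, -0.341, 0.94], [-1.0, -0.006, -0.001]]
force: [0.2, -0.8, -1.7]
opening: 0.572
```

Run:
```python
from h import *
s=bot.read_state();print(s['position'],s['tcp_rot'].round(4),s['opening'],s['force'],s['joint_positions'].round(2))
c=cap('wrist','w12');a=cv2.imread('pics/w10.png');b=c['img']
cv2.imwrite('pics/cmp.png',np.hstack([a[150:310,210:430],b[150:310,210:430]]))
```

```text
[0.38127691 0.33029946 0.27146852] [[ 6.200e-03 -9.399e-01 -3.415e-01]
 [ 1.200e-03 -3.415e-01  9.399e-01]
 [-1.000e+00 -6.200e-03 -9.000e-04]] 0.5719387084628589 [ 0.23477043 -0.81246483 -1.7091543 ] [ 28.26  17.3   95.81  -0.11  66.55 -81.67]
```

View pics/cmp.png

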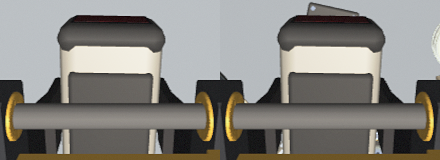

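>>> send_rows --fingers '[0.3,0.3,0.3,0.3,0.3,0.3,0.3,0.3,0.3,0.3]' --dp '[[0,0,-20],[0,0,-45],[0,0,-70],[0,0,-90],[0,0,-105],[0,0,-120],[0,0,-135],[0,0,-148],[0,0,-158],[0,0,-163]]' --turn '[[0.001,0.003,0],[0.001,0.003,0],[0.001,0.003,0],[0.001,0.003,0],[0.001,0.003,0],[0.001,0.003,0],[0.001,0.003,0],[0.001,0.003,0],[0.001,0.003,0],[0.001,0.003,0]]'

```text
time_s: 18.32
position: [0.3848, 0.3317, 0.1124]
tcp_rot: [[0.015, -0.94, -0.342], [0.007, -0.342, 0.94], [-1.0, -0.016, 0.002]]
force: [0.4, -2.9, 9.3]
opening: 0.565
```

Run:
```python
from h import *
s=bot.read_state();print(s['position'],s['tcp_rot'].round(4),s['opening'],s['force'],s['moment'])
```

```text
[0.38478628 0.33166658 0.11237286] [[ 0.0145 -0.9396 -0.3419]
 [ 0.007  -0.3419  0.9397]
 [-0.9999 -0.0161  0.0016]] 0.5649438480528937 [ 0.39735866 -2.89652764  9.25286306] [-0.29926015 -0.49758242 -0.16682211]
```

>>> send_rows --fingers '[0.3,0.3,0.3]' --dp '[[-2,-1,0],[-2,-1,0],[-2,-1,0]]' --turn '[[0,0,0],[0,0,0],[0,0,0]]'

```text
time_s: 18.57
position: [0.3838, 0.3312, 0.1138]
tcp_rot: [[0.018, -0.939, -0.342], [0.009, -0.342, 0.94], [-1.0, -0.02, 0.002]]
force: [1.8, -1.5, 4.6]
opening: 0.571
```

Run:
```python
from h import *
s=bot.read_state();print(s['position'],s['tcp_rot'].round(4),s['opening'],s['force'],s['moment'])
c=cap('side','s13');cv2.imwrite('pics/s13c.png',cv2.resize(c['img'][120:230,240:390],None,fx=5,fy=5,interpolation=cv2.INTER_CUBIC))
```

```text
[0.38384699 0.33122564 0.11377144] [[ 0.0183 -0.9394 -0.3423]
 [ 0.0087 -0.3422  0.9396]
 [-0.9998 -0.0202  0.0019]] 0.5714647025501501 [ 1.8228133  -1.51191527  4.56279729] [-0.10051139 -0.66776382 -0.19176434]
```

View pics/s13c.png

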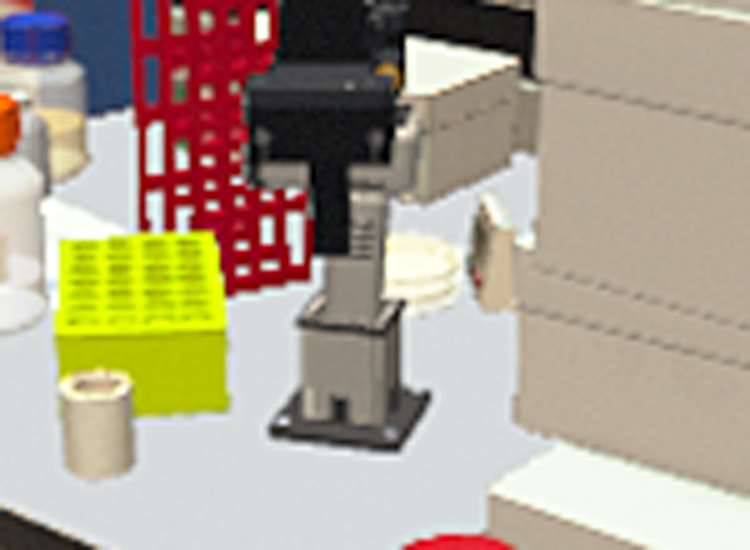

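>>> send_rows --fingers '[0.3,0.3,0.3,0.3]' --dp '[[-2,-1,0],[-2,-1,-3],[-2,-1,-6],[-2,-1,-6]]' --turn '[[-0.009,0.018,0],[-0.009,0.018,0],[-0.009,0.018,0],[-0.009,0.018,0]]'

```text
time_s: 18.95
position: [0.3817, 0.3304, 0.1078]
tcp_rot: [[0.0, -0.94, -0.342], [-0.0, -0.342, 0.94], [-1.0, -0.0, -0.0]]
force: [1.1, -0.3, 2.4]
opening: 0.57
```

Run:
```python
from h import *
s=bot.read_state();print(s['position'],s['tcp_rot'].round(4),s['opening'],s['force'],s['moment'])
```

```text
[0.38172358 0.33038309 0.1077938 ] [[ 4.000e-04 -9.396e-01 -3.423e-01]
 [-1.000e-04 -3.423e-01  9.396e-01]
 [-1.000e+00 -4.000e-04 -2.000e-04]] 0.5700067427213901 [ 1.12695493 -0.33387331  2.35801873] [ 0.0931944  -0.53083716 -0.21791578]
```

Good; release, rise, and turn the gripper half a turn.

>>> send_rows --fingers '[0.8,1,1,1,1,1,1]' --dp '[[0,0,0],[0,0,0],[0,0,0],[0,0,0],[0,0,0],[0,0,0],[0,0,0]]' --turn '[[0,0,0],[0,0,0],[0,0,0],[0,0,0],[0,0,0],[0,0,0],[0,0,0]]'

```text
time_s: 19.53
position: [0.3816, 0.3304, 0.1077]
tcp_rot: [[0.0, -0.94, -0.342], [-0.0, -0.342, 0.94], [-1.0, -0.0, -0.0]]
force: [0.9, -1.0, 0.0]
opening: 0.97
```

>>> send_rows --fingers '[1,1,1,1,1,1,1,1]' --dp '[[0,0,5],[0,0,20],[0,0,45],[0,0,70],[0,0,95],[0,0,115],[0,0,120],[0,0,120]]' --turn '[[0,0,0],[0,0,0],[0,0,0],[0,0,0],[0,0,0],[0,0,0],[0,0,0],[0,0,0]]'

```text
time_s: 20.2
position: [0.3825, 0.3309, 0.2294]
tcp_rot: [[0.004, -0.94, -0.342], [0.002, -0.342, 0.94], [-1.0, -0.004, 0.0]]
force: [-0.7, 0.3, -0.4]
opening: 0.997
```

Run:
```python
from m import *
s=bot.read_state();print(s['position'],s['tcp_rot'].round(4),s['opening'],s['force'],s['joint_positions'].round(1))
c=cap('wrist','w14')
for o in top_face(c,(.378,.327),.147,rad=.08,tol=.006): print(o[:4],cv2.minAreaRect((o[4]*1000).astype(np.float32)))
W=cloud(c);m=(np.hypot(W[...,0]-.377,W[...,1]-.33)<.02)&(W[...,2]<.2);print('top z',np.median(W[m][:,2]))
```

```text
[0.3825006  0.33087818 0.22940591] [[ 3.900e-03 -9.395e-01 -3.424e-01]
 [ 1.900e-03 -3.424e-01  9.396e-01]
 [-1.000e+00 -4.400e-03  4.000e-04]] 0.9973779488224347 [-0.73192213  0.26459959 -0.39962286] [ 28.2  20.4  98.7  -0.   60.6 -81.8]
(302, 'outer', array([0.369 , 0.3292]), np.float64(0.0377)) ((368.8657531738281, 329.2940368652344), (90.16739654541016, 47.78880310058594), 7.887714862823486)
top z 0.1484168147263344
```

View pics/w14.png

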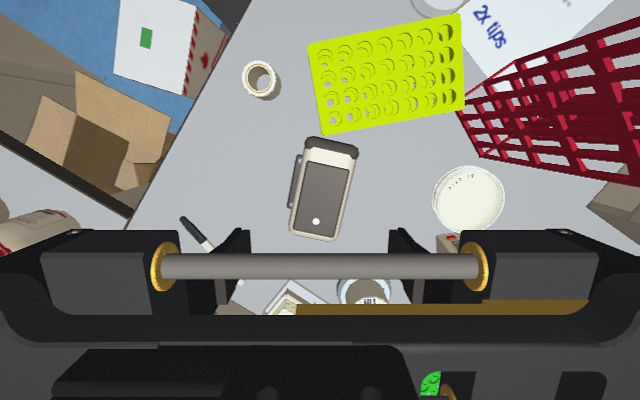

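>>> send_rows --fingers '[1,1,1,1,1,1,1,1,1,1]' --dp '[[0,0,5],[0,0,10],[0,0,15],[0,0,20],[0,0,20],[0,0,20],[0,0,20],[0,0,20],[0,0,20],[0,0,20]]' --turn '[[0,0,-0.12],[0,0,-0.24],[0,0,-0.36],[0,0,-0.48],[0,0,-0.6],[0,0,-0.72],[0,0,-0.84],[0,0,-0.96],[0,0,-1.08],[0,0,-1.2]]'

```text
time_s: 21.08
position: [0.3804, 0.3297, 0.2458]
tcp_rot: [[-0.003, -0.655, 0.756], [-0.003, 0.756, 0.655], [-1.0, -0.0, -0.004]]
force: [-0.7, -0.4, -0.4]
opening: 1.005
```

>>> send_rows --fingers '[1,1,1,1,1,1,1,1,1,1]' --dp '[[0,0,0],[0,0,0],[0,0,0],[0,0,0],[0,0,0],[0,0,0],[0,0,0],[0,0,0],[0,0,0],[0,0,0]]' --turn '[[0,0,-0.12],[0,0,-0.24],[0,0,-0.36],[0,0,-0.48],[0,0,-0.6],[0,0,-0.72],[0,0,-0.84],[0,0,-0.96],[0,0,-1.08],[0,0,-1.2]]'

```text
time_s: 21.92
position: [0.3793, 0.329, 0.2436]
tcp_rot: [[-0.008, 0.472, 0.881], [-0.0, 0.881, -0.472], [-1.0, -0.004, -0.007]]
force: [-0.5, 0.0, -0.4]
opening: 0.999
```

>>> send_rows --fingers '[1,1,1,1,1,1,1,1,1,1]' --dp '[[0,0,0],[-3,0,0],[-6,0,0],[-8.5,-1,0],[-8.5,-1,0],[-8.5,-1,0],[-8.5,-1,0],[-8.5,-1,0],[-8.5,-1,0],[-8.5,-1,0]]' --turn '[[0,0,-0.12],[0,0,-0.24],[0,0,-0.36],[0,0,-0.48],[0,0,-0.6],[0,0,-0.72],[0,0,-0.84],[0,0,-0.95],[0,0,-0.953],[0,0,-0.953]]'

```text
time_s: 22.75
position: [0.3699, 0.3275, 0.2421]
tcp_rot: [[-0.008, 0.992, 0.128], [0.005, 0.128, -0.992], [-1.0, -0.007, -0.006]]
force: [0.4, -0.4, -0.3]
opening: 0.998
```

Run:
```python
from m import *
s=bot.read_state();print(s['position'],s['tcp_rot'].round(4),s['opening'],s['force'],s['joint_positions'].round(1))
c=cap('wrist','w15')
for o in top_face(c,(.378,.327),.147,rad=.08,tol=.006): print(o[:4],cv2.minAreaRect((o[4]*1000).astype(np.float32)))
```

```text
[0.3699147  0.32748764 0.24208671] [[-0.0078  0.9917  0.1282]
 [ 0.0048  0.1282 -0.9917]
 [-1.     -0.0072 -0.0058]] 0.9984007272268024 [ 0.36321317 -0.4222069  -0.31404226] [ 28.2  18.7  99.    0.5  62.5 110.6]
(278, 'outer', array([0.3714, 0.327 ]), np.float64(0.0376)) ((370.57696533203125, 326.7881774902344), (88.78794860839844, 47.146385192871094), 7.496758460998535)
```

View pics/w15.png

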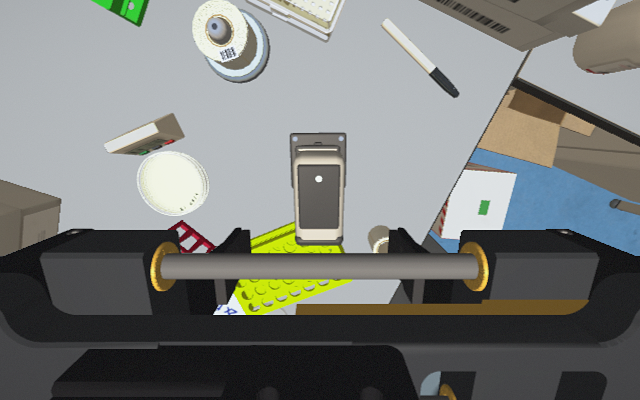

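>>> send_rows --fingers '[1,1,1,1,1,1,1,1,1,1]' --dp '[[5,1,-5],[5,1,-20],[5,1,-40],[5,1,-60],[5,1,-80],[5,1,-100],[5,1,-118],[5,1,-130],[5,1,-135],[5,1,-135]]' --turn '[[-0.005,-0.008,0],[-0.005,-0.008,0],[-0.005,-0.008,0],[-0.005,-0.008,0],[-0.005,-0.008,0],[-0.005,-0.008,0],[-0.005,-0.008,0],[-0.005,-0.008,0],[-0.005,-0.008,0],[-0.005,-0.008,0]]'

```text
time_s: 23.63
position: [0.3744, 0.3282, 0.1059]
tcp_rot: [[-0.002, 0.992, 0.129], [-0.001, 0.129, -0.992], [-1.0, -0.002, 0.001]]
force: [0.1, 0.3, 0.1]
opening: 1.0
```

>>> send_rows --fingers '[0.7,0.5,0.3,0.3,0.3,0.3,0.3,0.3,0.3,0.3]' --dp '[[0,0,0],[0,0,0],[0,0,0],[0,0,0],[0,0,0],[0,0,0],[0,0,0],[0,0,0],[0,0,0],[0,0,0]]' --turn '[[0,0,0],[0,0,0],[0,0,0],[0,0,0],[0,0,0],[0,0,0],[0,0,0],[0,0,0],[0,0,0],[0,0,0]]'

```text
time_s: 24.47
position: [0.3747, 0.3282, 0.1061]
tcp_rot: [[-0.001, 0.992, 0.129], [-0.001, 0.129, -0.992], [-1.0, -0.001, 0.001]]
force: [-0.2, -0.1, 3.3]
opening: 0.574
```

Run:
```python
from m import *
s=bot.read_state();print(s['position'],s['tcp_rot'].round(4),s['opening'],s['force'],s['moment'])
c=cap('wrist','w16')
```

```text
[0.3746515  0.32823478 0.10614429] [[-0.0013  0.9916  0.1291]
 [-0.0012  0.1291 -0.9916]
 [-1.     -0.0015  0.0011]] 0.5739970327528323 [-0.17715336 -0.06132678  3.25912436] [-0.03988447 -0.00421315 -0.02550942]
```

View pics/w16.png

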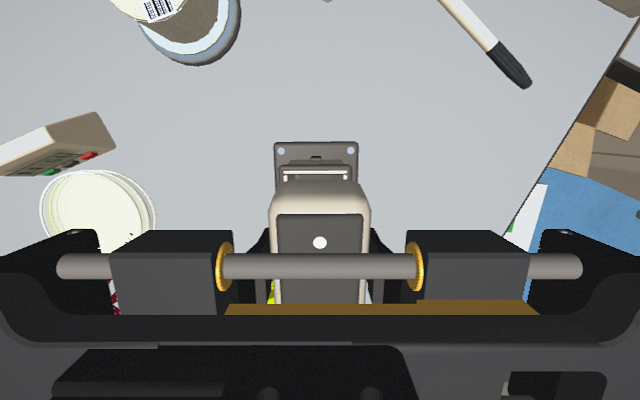

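```bash
cat > path.py <<'E'
from opt2 import *
def po(h,t):
    R,o,tcp,Rt=pose(h,t,.09);return R,Rt,tcp-o
F=pose(65,28,.09);tf=F[2]+[-.008,0,0]
print('final tcp',tf.round(4),'tool x',F[3][:,0].round(3))
way=[((.375,.328,.106),7.4,90),((.375,.328,.30),7.4,90),((.42,.36,.31),65,90),((.47,.43,.32),65,60),(tuple(tf+[0,0,.08]),65,28),(tuple(tf),65,28)]
q=np.array([28.2,25,105,0.5,55]);
last=None
for (a,b) in zip(way[:-1],way[1:]):
    for f in np.linspace(0,1,7)[1:]:
        P=np.array(a[0])*(1-f)+np.array(b[0])*f;h=a[1]*(1-f)+b[1]*f;t=a[2]*(1-f)+b[2]*f
        R,Rt,off=po(h,t)
        q,e=ik(P,Rt[:,0],q)
        w=fk(q,p)[2].as_matrix();j=w.T@(-Rt[:,2]);q6=np.degrees(np.arctan2(j[1],j[0]))+180
        q6=(q6+180)%360-180
        m=mind(R,P-off,SB);m.update(mind(Rt,P,TB))
        print(P.round(3),'%.0f %.0f'%(h,t),q.round(0),'%.0f'%q6,'%.4f'%e,[float(v[0]) for v in m.values()])
E
python3 path.py
```

```text
final tcp [0.532  0.5222 0.1835] tool x [ 0.373  0.8   -0.469]
[0.375 0.328 0.138] 7 90 [ 28.  28. 105.  -0.  47.] 111 0.0000 [0.097, 0.125, 0.112, 0.145, 0.197]
[0.375 0.328 0.171] 7 90 [ 28.  25. 103.  -0.  52.] 111 0.0000 [0.1, 0.149, 0.139, 0.151, 0.204]
[0.375 0.328 0.203] 7 90 [ 28.  22. 101.  -0.  57.] 111 0.0000 [0.113, 0.166, 0.167, 0.152, 0.204]
[0.375 0.328 0.235] 7 90 [28. 20. 99. -0. 61.] 111 0.0000 [0.132, 0.17, 0.192, 0.152, 0.204]
[0.375 0.328 0.268] 7 90 [28. 17. 97.  0. 66.] 111 0.0000 [0.155, 0.171, 0.194, 0.152, 0.204]
[0.375 0.328 0.3  ] 7 90 [28. 15. 94.  0. 71.] 111 0.0000 [0.182, 0.171, 0.194, 0.152, 0.204]
[0.382 0.333 0.302] 17 90 [28. 16. 93.  0. 71.] 101 0.0000 [0.177, 0.164, 0.182, 0.134, 0.19]
[0.39  0.339 0.303] 27 90 [29. 17. 91.  0. 72.] 92 0.0000 [0.171, 0.157, 0.169, 0.117, 0.176]
[0.397 0.344 0.305] 36 90 [29. 17. 90.  0. 73.] 82 0.0000 [0.166, 0.152, 0.159, 0.103, 0.163]
[0.405 0.349 0.307] 46 90 [29. 18. 89.  0. 73.] 73 0.0000 [0.162, 0.149, 0.149, 0.092, 0.152]
[0.412 0.355 0.308] 55 90 [29. 19. 87.  0. 74.] 64 0.0000 [0.159, 0.146, 0.141, 0.084
[... 1143 characters left out ...]
2]
[0.532 0.522 0.263] 65 28 [ 21.  32. 106. 104.  39.] -42 0.0000 [0.121, 0.094, 0.08, 0.028, 0.075]
[0.532 0.522 0.25 ] 65 28 [ 21.  33. 106. 106.  40.] -45 0.0000 [0.116, 0.092, 0.08, 0.028, 0.074]
[0.532 0.522 0.237] 65 28 [ 21.  35. 107. 108.  40.] -48 0.0000 [0.111, 0.091, 0.079, 0.028, 0.076]
[0.532 0.522 0.223] 65 28 [ 21.  36. 107. 110.  41.] -51 0.0000 [0.108, 0.091, 0.077, 0.028, 0.075]
[0.532 0.522 0.21 ] 65 28 [ 21.  38. 107. 112.  42.] -53 0.0000 [0.107, 0.088, 0.073, 0.028, 0.074]
[0.532 0.522 0.197] 65 28 [ 21.  39. 108. 114.  42.] -56 0.0000 [0.107, 0.075, 0.071, 0.027, 0.076]
[0.532 0.522 0.183] 65 28 [ 21.  41. 108. 116.  43.] -58 0.0000 [0.105, 0.063, 0.071, 0.026, 0.068]
```

>>> send_rows --fingers '[0.3,0.3,0.3,0.3,0.3,0.3,0.3,0.3,0.3,0.3]' --dp '[[0,0,8],[0,0,20],[0,0,35],[0,0,55],[0,0,80],[0,0,105],[0,0,135],[0,0,165],[0,0,190],[0,0,194]]' --turn '[[0,0,0],[0,0,0],[0,0,0],[0,0,0],[0,0,0],[0,0,0],[0,0,0],[0,0,0],[0,0,0],[0,0,0]]'

```text
time_s: 25.35
position: [0.3764, 0.3294, 0.3046]
tcp_rot: [[0.006, 0.992, 0.129], [0.003, 0.129, -0.992], [-1.0, 0.007, -0.002]]
force: [-0.0, -0.4, -2.3]
opening: 0.57
```

>>> send_rows --fingers '[0.3,0.3,0.3,0.3,0.3,0.3,0.3,0.3,0.3,0.3]' --dp '[[4,3,0],[8,6,0],[13,9,2],[18,13,2],[23,16,4],[28,20,4],[33,24,5],[38,27,5],[44,31,5],[44,31,5]]' --turn '[[0,0,0.11],[0,0,0.22],[0,0,0.33],[0,0,0.44],[0,0,0.55],[0,0,0.66],[0,0,0.77],[0,0,0.88],[0,0,1.0],[0,0,1.005]]'

```text
time_s: 26.18
position: [0.4205, 0.3604, 0.3078]
tcp_rot: [[-0.001, 0.421, 0.907], [0.006, 0.907, -0.421], [-1.0, 0.005, -0.004]]
force: [0.3, 0.2, -1.7]
opening: 0.573
```

>>> send_rows --fingers '[0.3,0.3,0.3,0.3,0.3,0.3,0.3,0.3]' --dp '[[5,7,1],[12,16,2],[19,26,4],[26,36,6],[33,46,8],[40,56,9],[50,70,10],[50,70,10]]' --turn '[[0.05,-0.023,0],[0.12,-0.056,0],[0.19,-0.089,0],[0.27,-0.126,0],[0.34,-0.159,0],[0.41,-0.19,0],[0.475,-0.22,0],[0.475,-0.22,0]]'

```text
time_s: 26.85
position: [0.4693, 0.4292, 0.3152]
tcp_rot: [[0.205, 0.369, 0.906], [0.458, 0.782, -0.422], [-0.865, 0.501, -0.008]]
force: [-0.6, -0.7, -2.5]
opening: 0.574
```

Run:
```python
from h import *
s=bot.read_state();print(s['position'],s['tcp_rot'].round(3),s['opening'],s['force'],s['joint_positions'].round(1))
```

```text
[0.46932544 0.42924901 0.31517821] [[ 0.205  0.369  0.906]
 [ 0.458  0.782 -0.422]
 [-0.865  0.501 -0.008]] 0.5740223300825963 [-0.57454693 -0.67200603 -2.54564672] [22.6 16.8 96.1 27.7 47.7 32.4]
```

>>> send_rows --fingers '[0.3,0.3,0.3,0.3,0.3,0.3,0.3,0.3,0.3,0.3]' --dp '[[6,9,-5],[13,18,-10],[19,28,-16],[25,37,-21],[32,46,-26],[38,56,-31],[44,65,-36],[50,74,-42],[57,84,-47],[63,93,-52]]' --turn '[[0.05,-0.024,0],[0.1,-0.047,0],[0.15,-0.071,0],[0.2,-0.094,0],[0.25,-0.118,0],[0.3,-0.14,0],[0.354,-0.165,0],[0.4,-0.188,0],[0.455,-0.212,0],[0.506,-0.236,0]]'

```text
time_s: 27.68
position: [0.5318, 0.5226, 0.2622]
tcp_rot: [[0.366, 0.203, 0.908], [0.805, 0.421, -0.418], [-0.467, 0.884, -0.009]]
force: [-1.4, 1.0, -2.0]
opening: 0.578
```

>>> send_rows --fingers '[0.3,0.3,0.3]' --dp '[[0,0,0],[0,0,0],[0,0,0]]' --turn '[[0,0,0],[0,0,0],[0,0,0]]'

```text
time_s: 27.93
position: [0.5311, 0.5227, 0.262]
tcp_rot: [[0.364, 0.204, 0.909], [0.804, 0.423, -0.417], [-0.469, 0.883, -0.01]]
force: [-0.3, -1.0, -2.3]
opening: 0.575
```

Run:
```python
from h import *
s=bot.read_state();print(s['position'],s['tcp_rot'].round(3),s['opening'],s['force'],s['joint_positions'].round(1))
cap('wrist','w17');cap('top','t17');cap('side','s17')
```

```text
[0.53114527 0.52265901 0.26203138] [[ 0.364  0.204  0.909]
 [ 0.804  0.423 -0.417]
 [-0.469  0.883 -0.01 ]] 0.574642505555772 [-0.27793057 -1.02826236 -2.30961136] [ 20.7  32.1 105.8 103.4  39.9 -41.7]
```

View pics/w17.png

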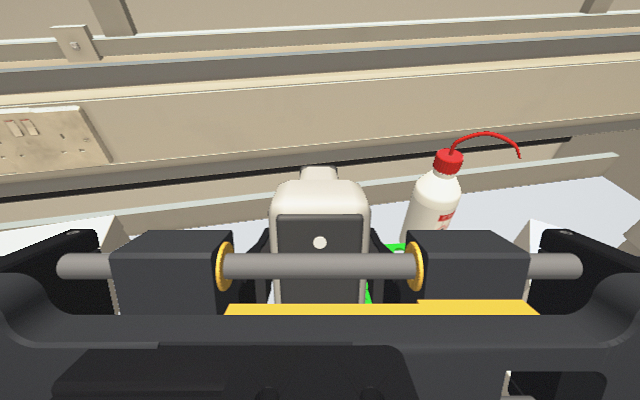

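View pics/t17.png

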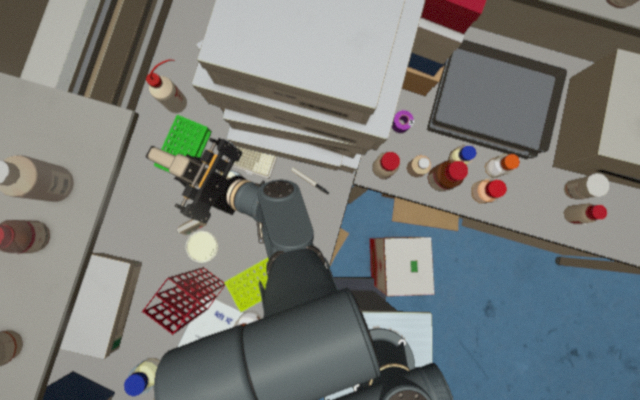

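Run:
```python
from m import *
import pickle
c=pickle.load(open('pics/w15.pkl','rb'))
for u,v in [(227,52),(228,53)]: print(ray(c,u,v,.068).round(4))
cv2.imwrite('pics/w15c.png',cv2.resize(c['img'][0:90,180:280],None,fx=6,fy=6,interpolation=cv2.INTER_CUBIC))
for o in top_face(c,(.526,.457),.068,rad=.05): print(o[:4])
```

```text
[0.5055 0.4478 0.068 ]
[0.5046 0.4466 0.068 ]
(39, 'outer', array([0.5226, 0.4535]), np.float64(0.0077))
(171, 'outer', array([0.5242, 0.4546]), np.float64(0.0296))
(81, 'hole', array([0.5248, 0.4557]), np.float64(0.0139))
```

View pics/w15c.png

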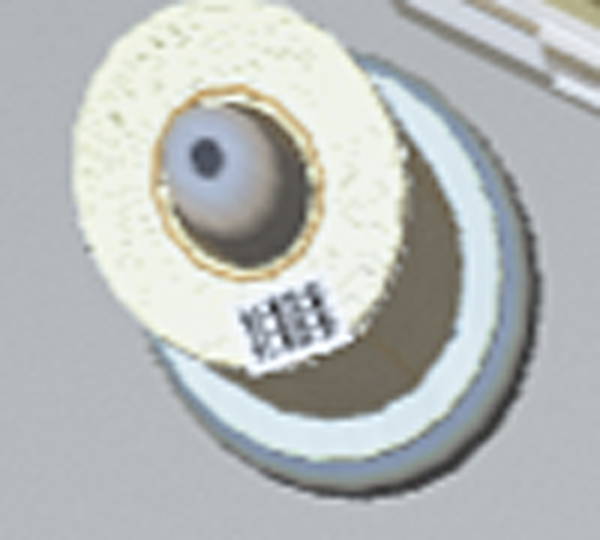

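>>> send_rows --fingers '[0.3,0.3,0.3,0.3,0.3,0.3,0.3,0.3,0.3]' --dp '[[0,0,-6],[0,0,-15],[0,0,-27],[0,0,-40],[0,0,-52],[0,0,-63],[0,0,-72],[0,0,-77],[0,0,-78]]' --turn '[[0,0,0],[0,0,0],[0,0,0],[0,0,0],[0,0,0],[0,0,0],[0,0,0],[0,0,0],[0,0,0]]'

```text
time_s: 28.83
position: [0.5316, 0.5225, 0.1845]
tcp_rot: [[0.366, 0.203, 0.908], [0.804, 0.422, -0.418], [-0.468, 0.884, -0.008]]
force: [-0.5, -0.4, -2.9]
opening: 0.573
```

>>> send_rows --fingers '[0.3,0.3,0.3,0.3,0.3,0.3,0.3,0.3,0.3,0.3]' --dp '[[0,0,0],[0,0,0],[0,0,0],[0,0,0],[0,0,0],[0,0,0],[0,0,0],[0,0,0],[0,0,0],[0,0,0]]' --turn '[[0,0,0],[0,0,0],[0,0,0],[0,0,0],[0,0,0],[0,0,0],[0,0,0],[0,0,0],[0,0,0],[0,0,0]]'

```text
time_s: 29.67
position: [0.5316, 0.5225, 0.1845]
tcp_rot: [[0.366, 0.203, 0.908], [0.804, 0.422, -0.418], [-0.468, 0.884, -0.009]]
force: [0.5, 0.3, -2.5]
opening: 0.574
```

Run:
```python
from h import *
s=bot.read_state();T=s['tcp_rot'];P=s['position']
print(P,T.round(3),s['opening'],s['force'],s['qvel'].round(2))
R=np.c_[T[:,1],-T[:,2],-T[:,0]]
o=P-R@[-.0103,0,.096];w=o+R@[-.062,0,.116]
print('window',w,'foot',o,'code in win',(R.T@(np.array([.5045,.446,.068])-w)).round(4),'ang',np.degrees(np.arccos(R[2,0])))
c=cap('wrist','w18');a=cv2.imread('pics/w16.png');b=c['img']
cv2.imwrite('pics/cmp2.png',np.hstack([a[150:310,210:430],b[150:310,210:430]]))
cap('side','s18');t=cap('top','t18')
cv2.imwrite('pics/t18c.png',cv2.resize(t['img'][120:270,130:340],None,fx=3.8,fy=3.8,interpolation=cv2.INTER_CUBIC))
```

```text
[0.53158379 0.52250433 0.18453052] [[ 0.366  0.203  0.908]
 [ 0.804  0.422 -0.418]
 [-0.468  0.884 -0.009]] 0.5744752384770883 [ 0.50490769  0.34494692 -2.47876851] [ 0.02  0.07  0.01 -0.02  0.03 -0.13]
window [0.51379346 0.48459334 0.1482104 ] foot [0.56879185 0.60407115 0.14869053] code in win [-0.089  -0.0084 -0.0031] ang 27.91849741220187
```

View pics/cmp2.png

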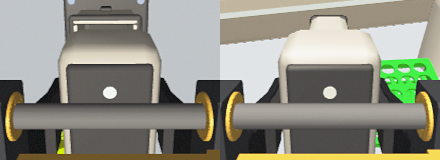

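View pics/t18c.png

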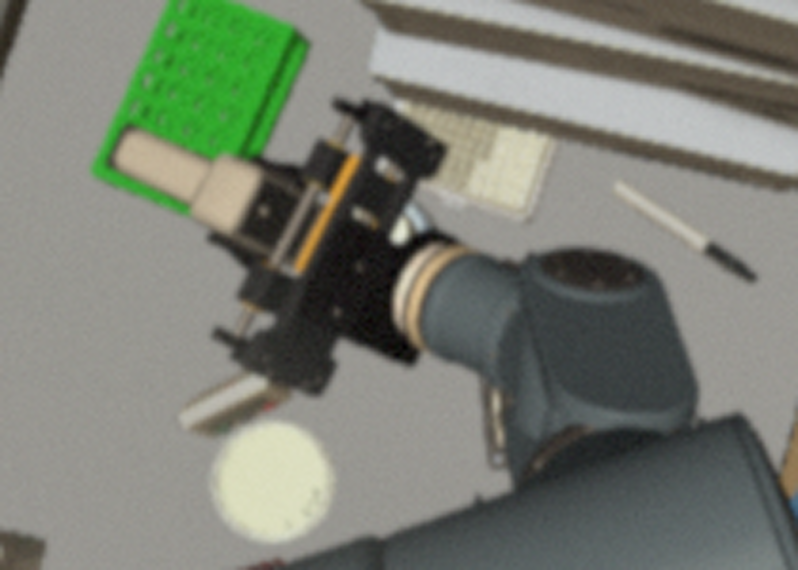

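View pics/s18.png

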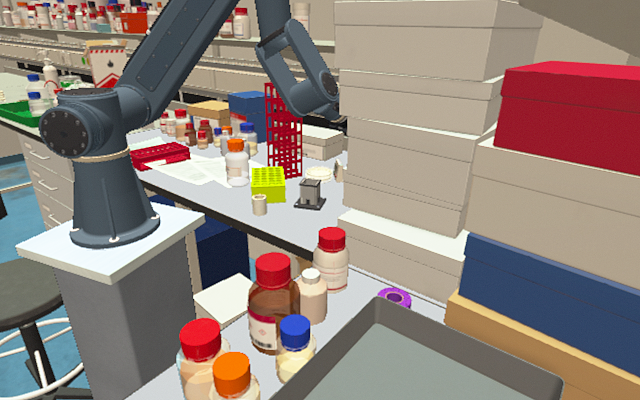

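```bash
python3 -c "
from rig import bot
print(bot.hand_in())"
```

```text
the job is handed in; nothing more can be done
None
```

The job is handed in at about 30 s, with the full roll on the unwinder and the scanner held still, looking down at its code; hand-in gave no verdict.

- **Roll:** it sits on the spindle, code up and released. Its upper face measured about 67.5 mm high, against 68 mm expected. Centre readings from different views disagreed by up to about 4 mm, more than the 2 mm play in the bore allows, so I put that down to camera error.
- **Scanner:** I drew it out once. My arm model then showed the last joint would run out of range when tilting. I put it back in the cradle, where it ended up standing about 12° more to one side than before. I then gripped it again with the gripper turned half round and drew it out a second time. This was after step 2 should already have been met.
- **Final pose:** the last check put the look direction 28° off straight down and the code 89 mm ahead of the window. The code was 8 mm and 3 mm off the line of sight. The handle foot was 149 mm up, and the arm was at rest. This comes from the arm pose and the earlier code position, because the gripper hid the code in the last top view and it was not checked in the side or wrist views.
- **Grip:** the wrist picture showed no slip compared with when I gripped the scanner.
- **Bystanders:** I saw no sign that the spent roll, rack or marker had moved, but I did not measure them again at the end.

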